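# Gauge the kiln bars and put the full-height ones away

### The job

Work along the row of kiln bars on the ware board from its left end to its right (left as the robot sees it) and check each one on the bench height gauge: lay it flat on the gauge's base, press the sprung foot slowly down by its knob until it rests steadily on the bar, and read the height. Lay the full-height bars (25 mm) in the open drawer, put the worn ones (21 mm) back flat on the ware board, and at the end shut the drawer fully. Never slam the foot down, and leave the bowl, jar, brush and rolling pin alone.

Things in the scene. Friction and masses are not known exactly. Their poses are not given: they have to be found in the camera images.
- ware_board: Fixed wooden board, 200 mm deep (its x, away from the robot), 440 mm long (its y, to the left), 18 mm thick. Origin: centre of its underside. The bars lie on it side by side in a row along its y, about 102 mm apart, their length along its x; some places are empty. Left end of the row = largest y in this frame.
- bar1: Kiln bar 1 as counted from the left of the full row (may be absent): plain buff bar lying flat, 150 mm long (its x), 30 mm wide (its y), about 0.24 kg, 25 mm high (full) or 21 mm high (worn): the gauge tells which. Origin: centre of its underside, z up. It starts on the ware board.
- bar2: Kiln bar 2 as counted from the left of the full row (may be absent): plain buff bar lying flat, 150 mm long (its x), 30 mm wide (its y), about 0.24 kg, 25 mm high (full) or 21 mm high (worn): the gauge tells which. Origin: centre of its underside, z up. It starts on the ware board.
- bar3: Kiln bar 3 as counted from the left of the full row (may be absent): plain buff bar lying flat, 150 mm long (its x), 30 mm wide (its y), about 0.24 kg, 25 mm high (full) or 21 mm high (worn): the gauge tells which. Origin: centre of its underside, z up. It starts on the ware board.
- bar4: Kiln bar 4 as counted from the left of the full row (may be absent): plain buff bar lying flat, 150 mm long (its x), 30 mm wide (its y), about 0.24 kg, 25 mm high (full) or 21 mm high (worn): the gauge tells which. Origin: centre of its underside, z up. It starts on the ware board.
- gauge: Fixed bench gauge. Base 213 x 120 mm (x -135 to +78), flat top 20 mm above the table. Origin: on the table straight below the foot; x points to the column (at x 58, 195 mm high), z up. The arm (z 95 to 121 mm) reaches from the column to the foot's guide (22 mm diameter, x = 0). Bars go in along x from the -x side; 45 mm is free under the foot; nothing stands at x below -15 mm.
- gauge_foot (a joint): The gauge's reading: height in m of the foot's underside above the base's top. 0.045 at rest (a spring holds the foot up and returns it), 0 pressed down on the empty base, 0.025 on a full bar, 0.021 on a worn one (up to 1 mm less under pressure). Pressing takes about 1.6 N to start, 3 N at 21 mm, and rises sharply once the foot stands on the bar.
- gauge_tip (a point): Centre of the underside of the gauge's foot (a flat steel disc of 18 mm diameter); moves with the foot.
- gauge_knob (a point): Centre of the top of the black press knob (30 mm diameter, 18 mm high) on the foot's spindle, 130 mm above the foot's underside; moves with the foot. Push it straight down with closed fingers.
- bench_drawer (a joint): Drawer of the low wooden one-drawer bench unit (320 mm deep, 260 mm wide, 85 mm high): 0 = shut, grows as it is pulled out towards the unit's front, 0.23 fully out; starts 0.19 to 0.225 open. Slides freely (about 1 N).
- drawer_handle (a point): Middle of the drawer's bar handle (120 mm long along y, 11 mm thick), 47 mm above the table; moves with the drawer. x points the way the drawer shuts, y to the left, z up. In this frame: front panel x 35 to 50 mm, top z 26; the drawer's inside x 56 to 331, y -109 to 109, floor z -25, side walls up to z 16; the fixed case (top z 38) covers all beyond x = joint value + 50 mm.
- bisque_bowl: Bystander: terracotta bowl, 110 mm across, 50 mm high. Origin: centre of its underside.
- glaze_jar: Bystander: white jar with a steel lid, 68 mm across, 60 mm high. Origin: centre of its underside.
- clay_brush: Bystander: a brush lying on the table between the robot and the ware board, 150 mm long. Origin: on its underside.
- rolling_pin: Bystander: heavy wooden rolling pin lying beyond the gauge, 46 mm thick, 340 mm long over its handles (its y). Origin: under its middle, on the table.

How it is judged:
By the outcome, as a careful person would: the job done as asked, in the order asked, and still so for the second after the job is handed in, with the robot touching nothing.
Of bar1, bar2, bar3, bar4 only 3 to 4 are there at a start; the rules pass over those that are not, and their reading is None.
At some moment in a run one of bar1, bar2, bar3, bar4 may be knocked a few centimetres aside while the robot is not near it.
It also fails if it takes over 210 s, if anything falls off the work surface, if the arm or the gripper's body presses on something with over 40 N, if the wrist force passes 120 N, or if a joint passes its speed limit or range.

### The arm

A 6-joint arm with a two-finger parallel gripper is mounted at the origin on the work surface. World frame = base frame: x ahead of the robot, y to its left, z up, the work surface at z = 0. Lengths are in m, angles in rad, forces in N, time in s.
With the tool pointing down it reaches from about 0.375 to 0.9 m from the base axis. Payload 3.1 kg.
Tool frame: the origin (TCP) lies midway between the tips of the shut fingers; the grasp point (between the pads) lies 19 mm behind it; z points along the fingers, y is the line along which they close (so a half turn about z gives the same grasp; the last joint's range is limited). The gripper opens to 85 mm and grips with 20 to 120 N. Pads are 22 mm wide; open, the fingers measure 114 mm over their backs; the gripper's body (76 mm by 85 mm) begins 54 mm behind the grasp point. The pads swing forward as they close: fully open they stand 13 mm farther back than shut.
Start: joints at [-1.391, 0.527, 1.433, -0, 1.181, -0.178], TCP at [0.219, -0.585, 0.201] pointing down, gripper open.
Joint ranges: [-3.08, 3.08], [-0.75, 2.2], [0.22, 2.44], [-1.43, 4.57], [0, 2.65], [-2.85, 2.85]. Speed limits (rad/s): [2.79, 2.79, 3.14, 3.14, 3.14, 3.14].

### API

Orientations are given as [roll, pitch, yaw] about the fixed x, y, z axes, in that order (R = Rz(yaw) Ry(pitch) Rx(roll)).
In Python, from plant import manip gives the robot as it stands.
- The arm moves only by the shell command python3 jog.py 'ROWS' [FORCE]. ROWS is a JSON list of rows, 1 to 8 of them, each of 7 numbers: dx, dy, dz in m, then a rotation vector rx, ry, rz in rad, then the finger opening in m; each row is the pose to reach, as a shift and turn from the pose commanded when the command began, along the tool's axes at that moment; what a row does not reach only later rows make up. A row lasts 1/12 s, in which the tool goes at most 0.0417 m and 0.125 rad, less where a joint would pass 70% of its speed; a pose out of reach is approached as far as the arm can. The fingers move at their own pace and stop on an object; FORCE is the grip in N (left out, the last holds). Time passes only in rows, so rows that do not move let the fingers close. It prints the time, the measured TCP pose, the force, the opening and the grip force at its end.
- manip.get_obs(): the state, without advancing time (a new reading comes with each control period).
- manip.camera(name): name is "scene" or "side" or "wrist"; returns a dict with "color" (480x640x3 uint8, red, green, blue), "range_z" (480x640 float32, m along the optical axis (not along the pixel's ray), 0 where there is no reading), "camera_matrix" (3x3 intrinsics, pixels), "k1" (the pictures are not rectified: a ray, as slopes to the right and down, at radius r is drawn at 1 + k1 r^2 times it, then the intrinsics apply), "extrinsics" (4x4, takes a point from world to camera coordinates). Camera axes: x right, y down, z forward; pixel columns grow to the right and rows downward; lengths in m; the calibration is good to about 2 mm. A picture is of the moment at which its call begins.
- manip.finish_job(): hands the job in; it is judged then, once.
The state is a dict: "time": time; "joints": joint angles; "dq": joint speeds; "joint_torque": joint torques, N m; "tool_pos": TCP position; "tcp_rot": TCP orientation; "force": force on the tool from outside, world axes, zero at the start; "wrist_torque": the same for the moment, N m; "opening": finger opening in m; "grip_force": force on a finger pad.
Only numpy, scipy, OpenCV 4.12 (cv2) and the standard library are available. Lean on these libraries where they do the work, as an engineer would, in place of code of your own. Each camera call takes 0.05 s, during which the arm holds its last target. There are 200 camera calls.

## Working session

There is one attempt and no reset: what is moved stays moved. The work goes in short steps, Python scripts to look and compute and a shell command to move; the robot and the scene stay as the last step left them, time stands still between calls to the robot, and variables do not carry over. Pictures are saved under pics/ and viewed, at most 14 in all, crops included, and the job is handed in when it is done.

```bash
ls; mkdir -p pics; python3 - <<'E'
from plant import manip
import cv2,numpy as np
for n in ["scene","side"]:
    c=manip.camera(n); cv2.imwrite(f"pics/{n}0.png",c["color"][:,:,::-1]); np.savez(f"pics/{n}0.npz",**c)
    print(n,c["camera_matrix"],c["k1"],c["extrinsics"])
print(manip.get_obs())
E
```

```text
jog.py
pics
plant.py
scene [[469.35876486   0.         322.49413807]
 [  0.         469.35876486 239.69937634]
 [  0.           0.           1.        ]] 0.02052594532449036 [[ 0.72807739  0.68539804 -0.01152625 -0.44864389]
 [ 0.49187021 -0.53406255 -0.68763427 -0.21159459]
 [-0.47745891  0.49498154 -0.72596574  1.45559393]
 [ 0.          0.          0.          1.        ]]
side [[534.48063429   0.         325.71448897]
 [  0.         534.48063429 236.92281827]
 [  0.           0.           1.        ]] -0.14218713698511665 [[-0.94651794 -0.32239583 -0.01283416  0.54590624]
 [-0.21632898  0.66362472 -0.71610334  0.19730022]
 [ 0.2393858  -0.67502826 -0.69787627  1.14282256]
 [ 0.          0.          0.          1.        ]]
{'time': 0.1, 'joints': array([-1.39149791e+00,  5.28387339e-01,  1.43377188e+00,  4.52013693e-05,
        1.18140356e+00, -1.78485239e-01]), 'dq': array([-0.0016189 , -0.00282199, -0.00371899,  0.0008948 ,  0.00160556,
       -0.00157482]), 'joint_torque': array([-3.66614895e-04, -4.43303883e+01, -1.78586072e+01, -2.20536672e-04,
        3.87252570e-03,  1.98745238e-05]), 'tool_pos': array([ 0.21879683, -0.58470362,  0.19972358]), 'tcp_rot': array([-3.13966124e+00, -3.90894038e-04,  3.57766077e-01]), 'force': array([-0.3190767 ,  0.37122329, -0.58475102]), 'wrist_torque': array([ 0.02208325, -0.02952552,  0.0215228 ]), 'grip_force': 0.0, 'opening': 0.08532781773221053}
```
View pics/scene0.png

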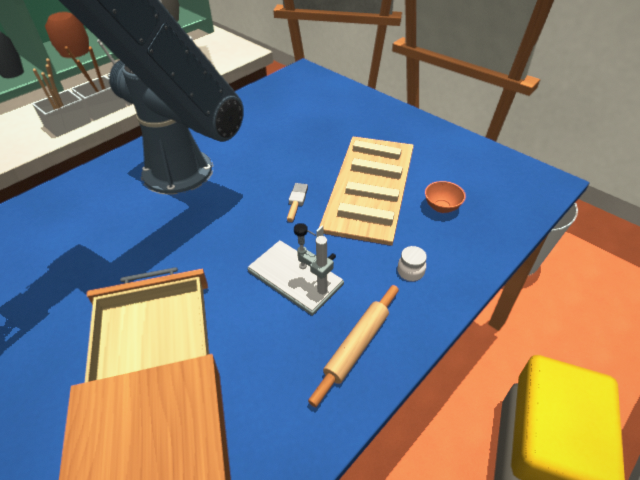

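View pics/side0.png

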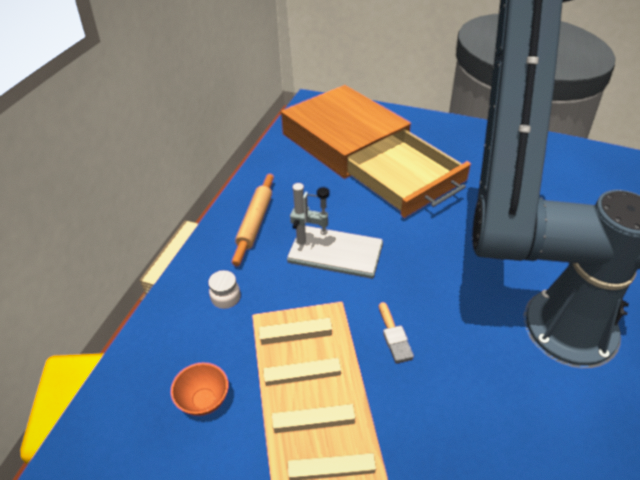

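The scene view shows four bars at about (377,148), (377,169), (372,191) and (366,214), counting from the left. The gauge is near (300,275) with its knob at (300,231), and the drawer is open at (150,330). The side view agrees.

```bash
cat > h.py <<'E'
import numpy as np,cv2
from plant import manip
from scipy.spatial.transform import Rotation as R
def world(c):
    K=c["camera_matrix"];k1=float(c["k1"]);E=c["extrinsics"]
    v,u=np.mgrid[0:480,0:640].astype(np.float64)
    d=np.array([k1,0,0,0,0.])
    p=cv2.undistortPointsIter(np.stack([u,v],-1).reshape(-1,1,2),K,d,None,None,(3,50,1e-10)).reshape(480,640,2)
    Z=c["range_z"].astype(float)
    P=np.dstack([p[...,0]*Z,p[...,1]*Z,Z])
    W=(P-E[:3,3])@E[:3,:3]
    W[Z==0]=np.nan
    return W
def proj(c,X):
    E=c["extrinsics"];X=np.atleast_2d(X)
    return cv2.projectPoints(X,cv2.Rodrigues(E[:3,:3])[0],E[:3,3],c["camera_matrix"],np.array([float(c["k1"]),0,0,0,0]))[0].reshape(-1,2)
def clusters(W,m,minpix=60):
    n,l,s,_=cv2.connectedComponentsWithStats(m.astype(np.uint8))
    out=[]
    for i in range(1,n):
        if s[i,4]<minpix: continue
        p=W[l==i]; r=cv2.minAreaRect((p[:,:2]*1000).astype(np.float32))
        (cx,cy),(w,h),a=r
        if w<h: w,h,a=h,w,a+90
        a=(a+90)%180-90
        out.append((cx,cy,np.median(p[:,2])*1000,w,h,a,s[i,4]))
    return out
def rel(target,yaw):
    """shift in tool axes (from commanded~measured) to target TCP pos, pointing down with yaw; and rotvec"""
    o=manip.get_obs(); A=R.from_euler('xyz',o["tcp_rot"]); B=R.from_euler('xyz',[np.pi,0,yaw])
    return A.inv().apply(np.array(target)-o["tool_pos"]).round(4),(A.inv()*B).as_rotvec().round(4)
E
python3 - <<'E'
from h import *
np.set_printoptions(precision=1,suppress=True)
for n in ["scene","side"]:
    c=dict(np.load(f"pics/{n}0.npz")); W=world(c); z=W[...,2]
    t=np.abs(z)<.012; print(n,"table z",np.nanmedian(z[t])*1000)
    near=(W[...,0]>.2)&(np.abs(W[...,1])<.7)&(W[...,0]<1.1)
    for lo,hi in [(.012,.030),(.033,.05),(.05,.08),(.08,.09),(.135,.2)]:
        for q in clusters(W,near&(z>lo)&(z<hi)): print(lo,np.array(q))
E
```

```text
scene table z 1.9625487504871943
0.012 [ 484.7  342.7   20.2  449.1  200.6  -61.1 4740. ]
0.012 [378.4 141.6  20.2 155.7  42.2 -55.5 404. ]
0.012 [681.4 431.6  21.5  87.3  50.3  22.3 292. ]
0.012 [ 571.   -50.9   21.8  213.2  119.7    3.9 2967. ]
0.012 [774.2 143.9  21.3  66.7  32.4  28.  136. ]
0.012 [ 457.5 -380.4   23.9  214.2  184.    57.6 7058. ]
0.012 [822.9 -70.9  27.2 161.7   3.1 -80.9  86. ]
0.012 [ 835.6 -207.5   26.3  107.2   19.6   85.1  118. ]
0.033 [407.5 467.9  40.4 149.6  36.2  23.7 366. ]
0.033 [468.2 391.4  43.9 150.3  37.5  26.3 468. ]
0.033 [523.1 304.   40.5 149.   38.7  27.6 469. ]
0.033 [689.3 412.1  42.2 107.6 105.3  88.1 372. ]
0.033 [569.2 218.3  44.1 151.2  38.5  26.3 589. ]
0.033 [770.  149.7  38.5  64.4  40.3  24.8 148. ]
0.033 [ 519.2 -278.5   41.9  207.6   11.9  -36.   109. ]
0.033 [ 393.8 -394.4   41.8  287.2  142.5  -81.2  726. ]
0.033 [ 805.2  -92.    43.5  341.    43.8  -81.  1969. ]
0.033 [ 741.7 -403.1   41.5  198.8    2.4  -32.7  120. ]
0.05 [764.8 160.5  61.5  60.5  57.9 -60.3 437. ]
0.05 [ 444.3 -367.6   64.9  263.7  254.   -32.5 2611. ]
0.05 [
[... 992 characters left out ...]
9  33.9 184. ]
0.033 [ 569.   219.2   43.3  148.5   34.7   28.3 1051. ]
0.033 [ 522.3  304.7   39.7  149.9   33.8   29.  1143. ]
0.033 [701.3 403.2  42.7 103.7  82.7  52.2 544. ]
0.033 [658.2 437.   43.6  83.5  29.3  58.1  99. ]
0.033 [ 467.2  392.8   43.5  151.1   34.3   26.5 1424. ]
0.033 [ 406.6  469.1   39.8  150.4   32.7   24.1 1536. ]
0.05 [ 580.3 -453.4   63.3  589.2  266.   -31.8 2251. ]
0.05 [650.2 -37.   63.9  23.8  15.2  39.8  88. ]
0.05 [763.  163.   60.5  62.4  58.9 -63.  500. ]
0.05 [679.4 365.2  51.3  63.9  13.5 -13.6  60. ]
0.05 [646.2 430.   51.4  68.7  14.2  67.1  62. ]
0.08 [ 696.  -528.6   85.7  315.3  269.9  -32.9 4639. ]
0.135 [624.4 -43.9 180.3  77.3  54.1  31.7 564. ]
```

Bar tops measure about 40, 43.7, 40 and 43.8 mm for bars 1 to 4. Next I'll refine the gauge knob and drawer frames, and find out how the wrist camera is mounted.

```bash
python3 - <<'E'
from h import *
np.set_printoptions(precision=1,suppress=True)
for n in ["scene","side"]:
    c=dict(np.load(f"pics/{n}0.npz")); W=world(c); z=W[...,2]; x=W[...,0];y=W[...,1]
    G=(x>.55)&(x<.70)&(y>-.12)&(y<.02)
    dark=c["color"].max(2)<70
    for nm,m in [("knob",G&(z>.17)&(z<.21)&dark),("col",G&(z>.17)&(z<.21)&~dark)]:
        p=W[m]*1000; print(n,nm,m.sum(),np.median(p,0),np.percentile(p,[3,97],0).ravel())
        p=p[p[:,2]>190]; print("   top",len(p),p.mean(0) if len(p) else 0)
    D=(x>.25)&(y<-.2)&(y>-.8)&(x<1.0)&(z>.005)
    top=W[D&(z>.081)&(z<.092)]; r=cv2.minAreaRect((top[:,:2]*1000).astype(np.float32)); print("case",r)
    a=np.radians(-32.6); ux=np.array([np.cos(a),np.sin(a)]);uy=np.array([-np.sin(a),np.cos(a)])
    t=top[:,:2]*1000; print("case x",np.percentile(t@ux,[0.2,1,99,99.8]),"y",np.percentile(t@uy,[.2,1,99,99.8]))
    for nm,lo,hi in [("panel",.068,.079),("walls",.056,.066),("floor",.015,.03),("handle",.035,.058)]:
        q=W[D&(z>lo)&(z<hi)]*1000; px=q[:,:2]@ux;py=q[:,:2]@uy
        if nm=="handle": s=px<np.percentile(px,15)
        else: s=px<620
        q=q[s];px=px[s];py=py[s]; print(nm,len(px),"x",np.percentile(px,[1,5,50,95,99]),"y",np.percentile(py,[1,5,50,95,99]),"z",np.median(q[:,2]))
c=manip.camera("wrist"); E=c["extrinsics"]; cam=-E[:3,:3].T@E[:3,3]; o=manip.get_obs()
T=R.from_euler('xyz',o["tcp_rot"]); print("cam in tool",T.inv().apply(cam-o["tool_pos"])*1000,"axis",T.inv().apply(E[2,:3]))
E
```

```text
scene knob 137 [602.7 -52.  196. ] [590.9 -62.  174.2 612.4 -39.2 199.5]
   top 112 [601.6 -51.  196.1]
scene col 264 [653.7 -43.  190.1] [592.  -56.  171.4 667.3 -13.9 198.9]
   top 135 [645.1 -40.6 195.9]
case ((666.1221923828125, -509.5211486816406), (262.7503356933594, 235.54684448242188), 57.52030944824219)
case x [719.5 721.9 939.7 947.8] y [-199.6 -197.2   58.5   60.3]
panel 801 x [481.6 483.4 492.6 498.3 505. ] y [-194.3 -185.1  -76.    42.7   54.3] z 74.22220394140332
walls 756 x [448.5 494.3 502.8 606.6 617.8] y [-192.2 -184.5  -89.2   44.6   51.5] z 63.10102107884786
floor 4498 x [500.5 504.1 562.2 614.5 619. ] y [-179.6 -171.2  -76.8   23.9   44.2] z 24.094940597103623
handle 256 x [442.5 444.  449.2 452.7 453.3] y [-133.7 -129.6  -71.6  -11.9   -7.3] z 53.106774410824315
side knob 104 [594.8 -40.8 194.7] [584.9 -53.7 173.9 604.7 -32.4 198.6]
   top 77 [595.2 -41.8 195.5]
side col 239 [645.9 -36.6 190.1] [585.7 -56.3 171.8 663.7 -12.4 197.7]
   top 120 [636.1 -40.1 194.7]
case ((696.5379028320312, -528.9718017578125), (269.9302062988281, 314.0442199707031), 57.12348175048828)
case x [ 716.   718.1 1020.9 1024.2] y [-201.8 -197.6   61.    62.7]
panel 411 x [478.6 480.  486.4 495.1 497.4] y [-192.5 -182.5  -63.9   46.8   56.3] z 72.60548570770614
walls 424 x [478.4 479.9 517.4 607.7 616.9] y [-188.9 -185.9  -45.6   48.7   56.4] z 61.66096515065662
floor 1555 x [479.3 481.1 569.2 614.8 619. ] y [-183.2 -177.2  -77.2   44.2   48.7] z 22.610750606043034
handle 275 x [439.  440.2 447.9 479.6 479.7] y [-148.3 -127.1  -50.    27.3   51.1] z 50.55408515317227
cam in tool [  76.6   -0.6 -172.9] axis [-0.3  0.   1. ]
```

```bash
python3 jog.py '[[0.2,-0.21,-0.06,0,0,-1,0.085],[0.2,-0.21,-0.06,0,0,-1,0.085],[0.2,-0.21,-0.06,0,0,-1,0.085],[0.2,-0.21,-0.06,0,0,-1,0.085],[0.2,-0.21,-0.06,0,0,-1,0.085],[0.2,-0.21,-0.06,0,0,-1,0.085],[0.2,-0.21,-0.06,0,0,-1,0.085],[0.2,-0.21,-0.06,0,0,-1,0.085]]' 60; python3 -c "
from h import *
o=manip.get_obs();print(o['tool_pos'],o['tcp_rot'],o['joints']);print(rel([.45,-.05,.26],np.radians(203.9)),rel([.3796,.4563,.15],np.radians(203.9)))"
```

```text
time: 0.82
tool_pos: [0.3338, -0.3121, 0.2615]
tcp_rot: [3.142, -0.004, 1.369]
force: [-0.7, -0.2, 0.5]
opening: 0.0852
grip_force: 0.0
[ 0.33383107 -0.31212154  0.26150656] [ 3.14154764 -0.0035059   1.36868026] [-0.99897004  0.22072746  1.75450695  0.00269769  1.16883538 -0.79791236]
(array([0.2801, 0.0612, 0.0025]), array([ 3.90e-03, -1.90e-03, -2.19e+00])) (array([ 0.7616, -0.1094,  0.1142]), array([ 3.90e-03, -1.90e-03, -2.19e+00]))
```

```bash
python3 jog.py '[[0.29,0.06,0,0,0,-1,0.085],[0.29,0.06,0,0,0,-1,0.085],[0.29,0.06,0,0,0,-1,0.085],[0.29,0.06,0,0,0,-1,0.085],[0.29,0.06,0,0,0,-1,0.085],[0.29,0.06,0,0,0,-1,0.085],[0.29,0.06,0,0,0,-1,0.085],[0.29,0.06,0,0,0,-1,0.085]]'; python3 -c "
from h import *
print(rel([.3796,.4563,.12],np.radians(203.9)))"
```

```text
time: 1.48
tool_pos: [0.4539, -0.0419, 0.2606]
tcp_rot: [3.139, -0.001, 2.371]
force: [0.1, -0.6, -0.2]
opening: 0.0851
grip_force: 0.0
(array([0.4003, 0.3051, 0.142 ]), array([ 3.3000e-03,  7.0000e-04, -1.1881e+00]))
```

```bash
python3 jog.py '[[0.2,0.155,0.04,0,0,-0.8,0.085],[0.2,0.155,0.04,0,0,-0.8,0.085],[0.2,0.155,0.04,0,0,-0.8,0.085],[0.2,0.155,0.04,0,0,-0.8,0.085],[0.2,0.155,0.04,0,0,-0.8,0.085],[0.2,0.155,0.04,0,0,-0.8,0.085],[0.2,0.155,0.04,0,0,-0.8,0.085]]'; python3 -c "
from h import *
print(rel([.3796,.4563,.12],np.radians(203.9)))"
```

```text
time: 2.07
tool_pos: [0.4179, 0.2083, 0.2196]
tcp_rot: [3.139, -0.002, -3.115]
force: [-0.4, -1.0, 1.2]
opening: 0.0849
grip_force: 0.0
(array([0.0314, 0.2488, 0.1002]), array([ 0.0027, -0.002 , -0.3903]))
```

```bash
python3 jog.py '[[0.0315,0.249,0.08,0,0,-0.39,0.085],[0.0315,0.249,0.08,0,0,-0.39,0.085],[0.0315,0.249,0.08,0,0,-0.39,0.085],[0.0315,0.249,0.08,0,0,-0.39,0.085],[0.0315,0.249,0.08,0,0,-0.39,0.085],[0.0315,0.249,0.08,0,0,-0.39,0.085],[0.0315,0.249,0.08,0,0,-0.39,0.085],[0.0315,0.249,0.08,0,0,-0.39,0.085]]'; cat >> h.py <<'E'
def bars(cams=("wrist",),lo=.033,hi=.05,minpix=300,save=None):
    for n in cams:
        c=manip.camera(n)
        if save: cv2.imwrite(f"pics/{save}_{n}.png",c["color"][:,:,::-1])
        W=world(c)
        for q in clusters(W,(W[...,2]>lo)&(W[...,2]<hi),minpix): print(n,np.round(q,1).tolist())
E
python3 -c "
from h import *
bars(('wrist','side'),save='b1')
print(manip.get_obs()['joints'],rel([.3796,.4563,.018],np.radians(203.9)))"
```

```text
time: 2.73
tool_pos: [0.3833, 0.4541, 0.1388]
tcp_rot: [3.142, -0.002, -2.731]
force: [-0.1, 0.4, 0.2]
opening: 0.0849
grip_force: 0.0
wrist [407.1, 470.1, 38.7, 150.3, 30.2, 23.8, 6555.0]
wrist [467.8, 394.5, 42.6, 151.5, 31.1, 26.3, 5738.0]
wrist [521.9, 305.3, 38.6, 147.6, 31.7, 28.0, 5467.0]
wrist [590.3, 232.4, 42.1, 102.2, 31.8, 26.9, 2025.0]
wrist [691.5, 371.1, 42.7, 77.5, 24.6, 7.7, 588.0]
side [1501.3, -687.1, 41.6, 1598.4, 21.6, -89.9, 1269.0]
side [678.6, -369.6, 41.7, 510.5, 21.5, -30.0, 560.0]
side [799.9, -71.1, 42.3, 303.6, 42.6, -80.2, 943.0]
side [575.8, 223.2, 43.3, 132.6, 34.7, 27.8, 920.0]
side [1.4, 62.2, 41.5, 134.1, 24.0, -0.3, 378.0]
side [536.5, 312.5, 39.8, 117.4, 33.9, 29.2, 878.0]
side [696.7, 404.5, 42.6, 106.0, 90.3, 47.6, 550.0]
side [479.3, 399.7, 43.7, 123.0, 33.3, 26.8, 1160.0]
side [406.5, 469.5, 39.8, 150.2, 31.8, 24.0, 1526.0]
[ 6.76939213e-01  5.59135468e-01  1.57322247e+00 -8.21948979e-04
  1.01113402e+00 -1.30091639e+00] (array([0.002 , 0.0069, 0.1221]), array([-0.0012, -0.0017, -0.0096]))
```

View pics/b1_wrist.png

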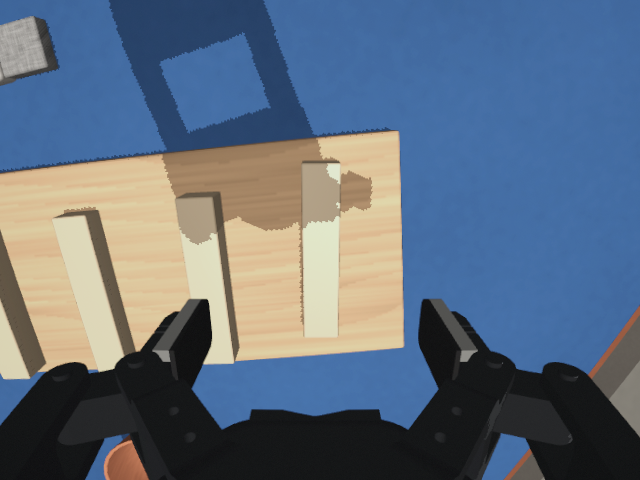

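```bash
python3 jog.py '[[0.002,0.008,0.04,0,0,-0.01,0.07],[0.002,0.008,0.08,0,0,-0.01,0.07],[0.002,0.008,0.1,0,0,-0.01,0.07],[0.002,0.008,0.11,0,0,-0.01,0.07],[0.002,0.008,0.12,0,0,-0.01,0.07],[0.002,0.008,0.12,0,0,-0.01,0.07]]'; python3 jog.py '[[0,0,0,0,0,0,0],[0,0,0,0,0,0,0],[0,0,0,0,0,0,0],[0,0,0,0,0,0,0],[0,0,0,0,0,0,0],[0,0,0,0,0,0,0],[0,0,0,0,0,0,0],[0,0,0,0,0,0,0]]' 60
```

```text
time: 3.33
tool_pos: [0.3803, 0.4568, 0.02]
tcp_rot: [-3.141, -0.001, -2.727]
force: [-0.4, 0.6, 0.9]
opening: 0.0702
grip_force: 0.0
time: 4.0
tool_pos: [0.3799, 0.4582, 0.0207]
tcp_rot: [3.142, 0.0, -2.725]
force: [0.7, -0.3, -0.2]
opening: -0.0001
grip_force: 0.0
```

```bash
python3 -c "
from h import *
bars(('wrist','side'),save='b1c')"
```

```text
wrist [361.0, 449.8, 38.7, 49.8, 30.1, 24.0, 6406.0]
wrist [437.0, 379.3, 42.6, 82.6, 31.4, 25.8, 9391.0]
wrist [438.3, 484.5, 38.8, 22.7, 8.1, 24.1, 404.0]
wrist [551.0, 332.8, 38.5, 70.6, 17.2, 8.1, 1430.0]
side [1504.2, -686.9, 41.5, 1598.7, 23.2, 90.0, 1274.0]
side [10.5, -1865.6, 41.3, 704.4, 55.0, 1.5, 493.0]
side [642.1, -349.0, 41.7, 589.2, 107.1, -21.9, 746.0]
side [802.6, -88.5, 42.2, 336.9, 42.3, -80.2, 958.0]
side [571.0, 220.6, 43.5, 143.5, 36.1, 27.2, 897.0]
side [0.5, 62.1, 41.4, 132.8, 23.5, 0.0, 374.0]
side [538.5, 313.3, 39.8, 112.8, 33.6, 28.2, 851.0]
side [697.5, 403.5, 42.4, 108.8, 88.9, 44.5, 528.0]
side [489.7, 405.2, 43.7, 99.0, 33.8, 24.7, 922.0]
side [430.7, 480.3, 39.7, 97.7, 32.9, 24.3, 995.0]
```

View pics/b1c_wrist.png

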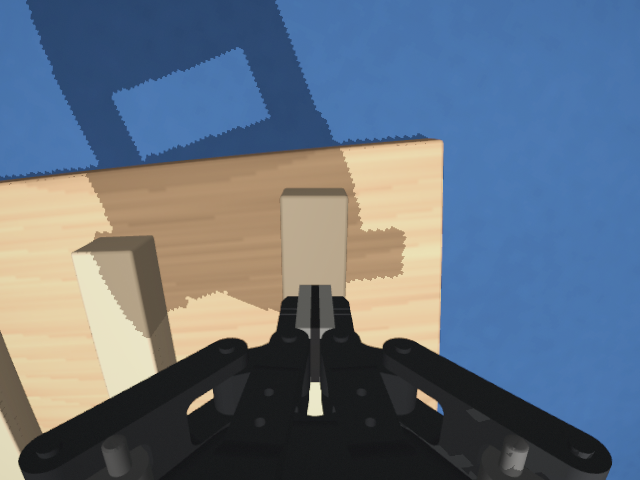

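The fingers shut above the bar at (316,330) and the bar didn't move. I'll check the fingertip height from the images.

```bash
python3 - <<'E'
from h import *
np.set_printoptions(precision=1,suppress=True)
o=manip.get_obs(); print(o["tool_pos"]*1000,o["force"])
c=manip.camera("wrist");W=world(c)*1000
for u,v in [(303,290),(328,290),(316,290),(303,310),(285,310),(316,350),(316,400),(313,240)]: print(u,v,W[v,u],c["range_z"][v,u])
print(proj(c,o["tool_pos"]))
c=manip.camera("side");cv2.imwrite("pics/sd.png",cv2.resize(c["color"][380:480,200:480,::-1],None,fx=2.8,fy=2.8)); print(proj(c,o["tool_pos"]))
E
```

```text
[379.8 458.1  20.6] [-0.9  0.2 -1.1]
303 290 [372.6 450.3  58.8] 0.14827271
328 290 [367.7 459.2  60.7] 0.14625952
316 290 [369.6 454.8  60.8] 0.14615917
303 310 [371.9 450.6  76.3] 0.13145085
285 310 [378.6 445.6  68.9] 0.13973993
316 350 [377.9 458.4  88.4] 0.1225048
316 400 [438.  485.3  39.1] 0.18912376
313 240 [357.4 447.9  38.4] 0.16332448
[[313.6 274.4]]
[[347.6 467.7]]
```

View pics/sd.png

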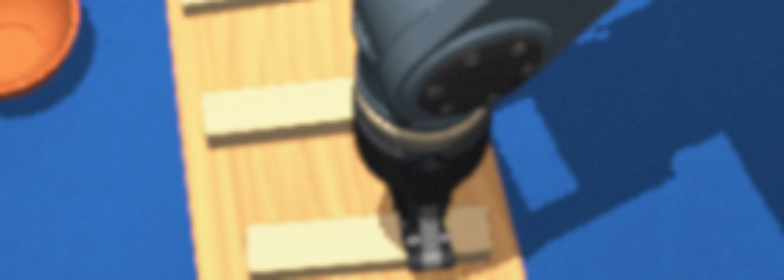

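```bash
python3 - <<'E'
from h import *
np.set_printoptions(precision=1,suppress=True)
o=manip.get_obs(); T=R.from_euler('xyz',o["tcp_rot"])
c=manip.camera("wrist");W=world(c)
L=T.inv().apply((W-o["tool_pos"]).reshape(-1,3)).reshape(480,640,3)*1000
for v in list(range(276,300,2))+list(range(300,400,12)): print(v,L[v,305],L[v,318],c["color"][v,318])
E
```

```text
276 [  7.1  -4.  -18. ] [  6.8   2.1 -17.4] [185 168 142]
278 [  5.9  -4.  -17.7] [  5.9   2.1 -17.6] [185 168 141]
280 [  5.1  -4.  -18.3] [  5.2   2.1 -18.5] [185 168 142]
282 [  4.   -4.  -17.9] [  4.    2.1 -17.9] [185 168 142]
284 [  3.5  -4.  -19.2] [  2.6   2.1 -17.1] [157 141 118]
286 [ 10.6  -3.5 -36.2] [ 10.9   1.9 -36.8] [38 39 39]
288 [ 10.5  -3.4 -38. ] [ 10.4   1.9 -37.6] [21 23 23]
290 [ 10.5  -3.4 -39.7] [ 10.4   1.9 -39.5] [22 22 23]
292 [ 10.3  -3.3 -41.2] [ 10.2   1.9 -40.9] [22 23 23]
294 [ 10.3  -3.3 -42.8] [ 10.1   1.9 -42.6] [23 25 24]
296 [  9.8  -3.3 -43.7] [ 10.9   1.8 -45.7] [22 23 24]
298 [ 10.9  -3.2 -47.4] [ 10.8   1.8 -47.3] [22 22 23]
300 [ 10.1  -3.2 -47.7] [ 10.1   1.8 -47.5] [23 24 23]
312 [ 10.7  -2.9 -58. ] [ 10.4   1.7 -57.4] [22 22 24]
324 [ 10.   -2.8 -64.8] [ 10.2   1.7 -65.2] [22 23 24]
336 [ 11.3  -2.5 -74.1] [  7.4   1.6 -68.1] [48 48 48]
348 [ 11.5  -2.3 -80.8] [  2.3   1.7 -67.6] [48 48 46]
360 [  9.2  -2.3 -83.5] [ -2.5   1.7 -67.6] [49 48 48]
372 [  0.9  -2.5 -78.3] [ -7.1   1.7 -68.2] [47 46 46]
384 [ -2.8  -2.5 -79.4] [-53.7   2.3 -18.6] [235 233 203]
396 [ -8.8  -2.6 -78. ] [-61.3   2.3 -18.8] [235 232 202]
```

The pads run from 36 to 74 mm behind the reported TCP, so the real tips stand about 36 mm higher than reported. I'll lower carefully with the fingers open and watch the force.

```bash
python3 jog.py '[[0,0,0,0,0,0,0.06],[0,0,0,0,0,0,0.06],[0,0,0,0,0,0,0.06],[0,0,0,0,0,0,0.06],[0,0,0,0,0,0,0.06],[0,0,0,0,0,0,0.06]]'; python3 jog.py '[[0,0,0.004,0,0,0,0.06],[0,0,0.008,0,0,0,0.06],[0,0,0.012,0,0,0,0.06],[0,0,0.016,0,0,0,0.06],[0,0,0.02,0,0,0,0.06],[0,0,0.024,0,0,0,0.06],[0,0,0.028,0,0,0,0.06],[0,0,0.03,0,0,0,0.06]]'; python3 - <<'E'
from h import *
np.set_printoptions(precision=1,suppress=True)
o=manip.get_obs(); T=R.from_euler('xyz',o["tcp_rot"]); print(o["joints"])
c=manip.camera("wrist");W=world(c)
cv2.imwrite("pics/op.png",c["color"][:,:,::-1])
L=T.inv().apply((W-o["tool_pos"]).reshape(-1,3)).reshape(480,640,3)*1000
m=(L[...,0]>3)&(L[...,0]<14)&(np.abs(L[...,1])<60)&(L[...,2]<-25)&(W[...,2]>.0)&(c["color"].max(2)<60)
for s in (-1,1):
    q=L[m&(s*L[...,1]>5)]; q=q[q[:,2]>-50]; print(s,len(q),np.percentile(q,[1,50,99],0))
E
```

```text
time: 4.75
tool_pos: [0.3799, 0.4581, 0.0206]
tcp_rot: [3.142, -0.0, -2.725]
force: [0.4, -0.1, 0.5]
opening: 0.0599
grip_force: 0.0
time: 5.42
tool_pos: [0.3796, 0.4578, -0.0102]
tcp_rot: [-3.141, -0.001, -2.725]
force: [0.4, 0.0, -0.4]
opening: 0.0596
grip_force: 0.0
[ 0.7  0.8  1.6 -0.   0.7 -1.3]
-1 258 [[  3.3 -42.6 -49.8]
 [  6.5 -29.7 -45.5]
 [ 11.1 -29.  -38.1]]
1 251 [[  3.3  30.4 -50. ]
 [  6.6  31.  -45.4]
 [ 10.9  43.5 -37.6]]
```

View pics/op.png

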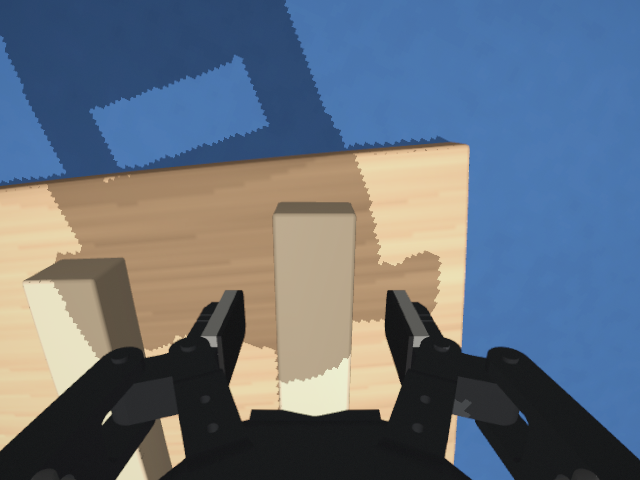

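Fingers straddle bar 1 centrally: inner pads at columns 243 and 387, bar from 275 to 353. Tips are at z of about 27 mm. I'll lower 5 mm, grip and lift.

```bash
python3 jog.py '[[0,0,0.003,0,0,0,0.06],[0,0,0.005,0,0,0,0.06],[0,0,0.005,0,0,0,0],[0,0,0.005,0,0,0,0],[0,0,0.005,0,0,0,0],[0,0,0.005,0,0,0,0],[0,0,0.005,0,0,0,0],[0,0,0.005,0,0,0,0]]' 60; python3 jog.py '[[0,0,-0.01,0,0,0,0],[0,0,-0.03,0,0,0,0],[0,0,-0.06,0,0,0,0],[0,0,-0.1,0,0,0,0],[0,0,-0.13,0,0,0,0],[0,0,-0.13,0,0,0,0]]'; python3 - <<'E'
from h import *
np.set_printoptions(precision=1,suppress=True)
o=manip.get_obs(); T=R.from_euler('xyz',o["tcp_rot"])
c=manip.camera("wrist");W=world(c)
L=T.inv().apply((W-o["tool_pos"]).reshape(-1,3)).reshape(480,640,3)*1000
m=(np.abs(L[...,1])<22)&(L[...,2]<-20)&(L[...,2]>-60)&(L[...,0]>14)&(c["color"].min(2)>100)
q=L[m];print(m.sum(),np.percentile(q,[1,50,99],0))
print(rel([.47,.2,.2],np.radians(183.9)))
E
```

```text
time: 6.13
tool_pos: [0.3808, 0.4588, -0.0128]
tcp_rot: [3.141, 0.002, -2.725]
force: [-0.7, -0.4, 6.3]
opening: 0.029
grip_force: 63.3
time: 6.63
tool_pos: [0.3833, 0.4612, 0.1225]
tcp_rot: [3.138, 0.013, -2.725]
force: [1.6, 0.9, -1.1]
opening: 0.0292
grip_force: 59.8
6840 [[ 14.4 -13.9 -53. ]
 [ 30.7   0.6 -51.6]
 [ 45.3  15.1 -50.1]]
(array([ 0. , -0.3, -0.1]), array([0. , 0. , 0.3]))
```

```bash
python3 jog.py '[[0.054,-0.262,-0.04,0,0,0.35,0],[0.054,-0.262,-0.04,0,0,0.35,0],[0.054,-0.262,-0.04,0,0,0.35,0],[0.054,-0.262,-0.04,0,0,0.35,0],[0.054,-0.262,-0.04,0,0,0.35,0],[0.054,-0.262,-0.04,0,0,0.35,0],[0.054,-0.262,-0.04,0,0,0.35,0],[0.054,-0.262,-0.04,0,0,0.35,0]]'; python3 -c "
from h import *
print(rel([.4558,-.0567,.08],np.radians(183.9)))"
```

```text
time: 7.35
tool_pos: [0.4363, 0.1927, 0.1549]
tcp_rot: [-3.14, -0.002, -3.081]
force: [-0.1, 1.2, -1.4]
opening: 0.0289
grip_force: 60.1
(array([-0.0044, -0.25  ,  0.0753]), array([-0.0016, -0.0023, -0.007 ]))
```

```bash
python3 jog.py '[[-0.004,-0.04,0,0,0,-0.007,0],[-0.004,-0.08,0.01,0,0,-0.007,0],[-0.004,-0.12,0.02,0,0,-0.007,0],[-0.004,-0.16,0.04,0,0,-0.007,0],[-0.004,-0.2,0.055,0,0,-0.007,0],[-0.004,-0.235,0.075,0,0,-0.007,0],[-0.004,-0.25,0.075,0,0,-0.007,0],[-0.004,-0.25,0.075,0,0,-0.007,0]]'; python3 -c "
from h import *
print(rel([.4558,-.0567,-.001],np.radians(183.9)),rel([.5307,-.0516,-.001],np.radians(183.9)))"
```

```text
time: 8.02
tool_pos: [0.4567, -0.0551, 0.0784]
tcp_rot: [3.141, -0.003, -3.073]
force: [-0.3, 0.3, -1.6]
opening: 0.0288
grip_force: 60.4
(array([ 0.0008, -0.0016,  0.0794]), array([ 0.0009, -0.0029,  0.0005])) (array([-0.0743, -0.0017,  0.0792]), array([ 0.0009, -0.0029,  0.0005]))
```

```bash
python3 jog.py '[[0.001,-0.0017,0.03,0,0,0,0],[0.001,-0.0017,0.06,0,0,0,0],[0.001,-0.0017,0.079,0,0,0,0],[-0.015,-0.0017,0.079,0,0,0,0],[-0.035,-0.0017,0.079,0,0,0,0],[-0.055,-0.0017,0.079,0,0,0,0],[-0.0743,-0.0017,0.079,0,0,0,0],[-0.0743,-0.0017,0.079,0,0,0,0]]'; python3 - <<'E'
from h import *
o=manip.get_obs();print(o["tool_pos"])
print(rel([.5307,-.0516,-.0095],np.radians(183.9)))
c=manip.camera("side");cv2.imwrite("pics/g1.png",cv2.resize(c["color"][150:300,240:440,::-1],None,fx=4,fy=4))
E
```

```text
time: 8.68
tool_pos: [0.5363, -0.0476, 0.0015]
tcp_rot: [-3.14, 0.006, -3.066]
force: [0.4, -0.3, -1.1]
opening: 0.0288
grip_force: 60.4
[ 0.53628071 -0.04762349  0.00152774]
(array([ 0.0059, -0.0035,  0.011 ]), array([-0.0017,  0.0063,  0.0072]))
```

View pics/g1.png

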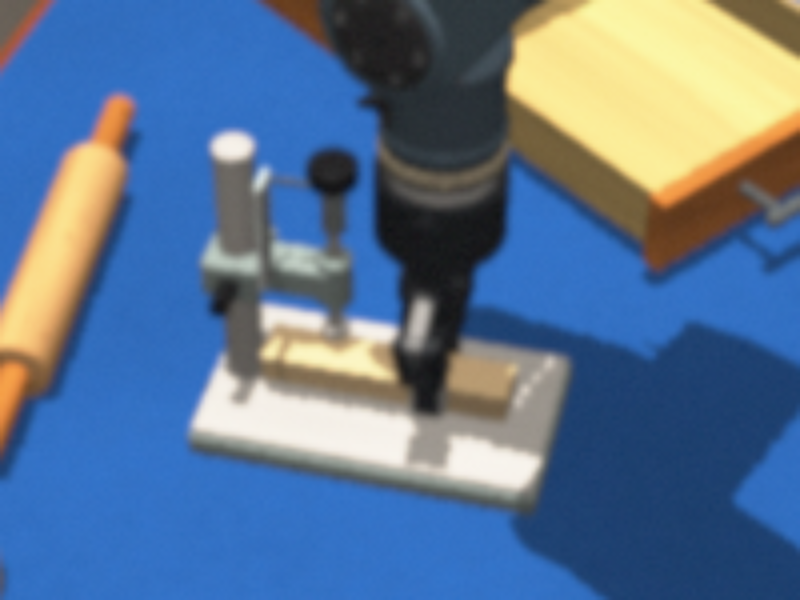

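The bar lies under the foot, with its far end near the column at (270,350). I'll let it settle before lowering.

```bash
python3 jog.py '[[0,0,0,0,0,0,0],[0,0,0,0,0,0,0],[0,0,0,0,0,0,0]]'; python3 -c "
from h import *
print(rel([.5307,-.0516,-.0095],np.radians(183.9)))"
```

```text
time: 8.98
tool_pos: [0.5294, -0.0479, 0.0013]
tcp_rot: [3.141, -0.003, -3.068]
force: [0.2, 0.1, -1.5]
opening: 0.0287
grip_force: 60.4
(array([-0.0011, -0.0038,  0.0108]), array([ 0.0011, -0.0025,  0.0055]))
```

```bash
python3 jog.py '[[-0.001,-0.0035,0.003,0,0,0.0055,0],[-0.001,-0.0035,0.006,0,0,0.0055,0],[-0.001,-0.0035,0.009,0,0,0.0055,0],[-0.001,-0.0035,0.0105,0,0,0.0055,0],[-0.001,-0.0035,0.0105,0,0,0.0055,0]]';python3 jog.py '[[0,0,0,0,0,0,0.04],[0,0,0,0,0,0,0.055],[0,0,0,0,0,0,0.055],[0,0,0,0,0,0,0.055]]'; python3 jog.py '[[0,0,-0.01,0,0,0,0.055],[0,0,-0.04,0,0,0,0.055],[0,0,-0.08,0,0,0,0.055],[0,0,-0.12,0,0,0,0.055],[0,0,-0.16,0,0,0,0.055],[0,0,-0.2,0,0,0,0.055],[0,0,-0.23,0,0,0,0],[0,0,-0.23,0,0,0,0]]';  python3 -c "
from h import *
bars(('wrist','scene','side'),save='g1b')
print(rel([.5985,-.047,.215],np.radians(183.9)))"
```

```text
time: 9.4
tool_pos: [0.5319, -0.0523, -0.0094]
tcp_rot: [3.141, -0.001, -3.074]
force: [-0.5, 0.1, -2.0]
opening: 0.0289
grip_force: 60.4
time: 9.73
tool_pos: [0.5328, -0.0523, -0.0086]
tcp_rot: [-3.141, 0.001, -3.074]
force: [-0.4, 0.6, -0.5]
opening: 0.055
grip_force: 0.0
time: 10.4
tool_pos: [0.5368, -0.0533, 0.2291]
tcp_rot: [-3.136, 0.015, -3.073]
force: [-0.1, 0.2, 0.4]
opening: 0.0316
grip_force: 0.0
wrist [408.6, -239.7, 45.3, 84.9, 31.9, 47.0, 574.0]
wrist [643.4, -347.9, 41.5, 455.6, 17.0, -28.4, 2294.0]
wrist [527.5, 291.0, 38.3, 151.1, 23.2, 19.5, 1439.0]
wrist [560.7, -49.7, 40.7, 149.5, 29.9, 3.8, 3418.0]
wrist [569.8, 219.0, 42.6, 151.2, 31.8, 28.1, 3920.0]
wrist [787.8, -1.9, 42.6, 39.0, 23.1, 4.8, 459.0]
wrist [798.3, -76.7, 42.4, 49.4, 38.0, -83.4, 898.0]
scene [-897.0, 547.8, 37.5, 377.9, 322.9, -26.0, 1340.0]
scene [151.9, 1393.5, 41.4, 605.3, 50.7, 4.6, 529.0]
scene [552.9, 1731.1, 41.8, 391.5, 37.0, -1.8, 413.0]
scene [-943.1, 286.2, 37.8, 341.7, 144.8, -13.4, 654.0]
scene [-935.6, 94.5, 37.6, 338.6, 91.6, -18.4, 497.0]
scene [-928.8, -104.4, 38.2, 274.2, 185.8,
[... 351 characters left out ...]
4.3, 41.6, 286.9, 142.0, -81.4, 729.0]
scene [804.6, -92.1, 43.4, 339.4, 43.8, -80.9, 1953.0]
side [1502.5, -688.2, 41.5, 1590.4, 20.2, 90.0, 1257.0]
side [765.9, -418.7, 41.5, 309.3, 11.0, -32.6, 300.0]
side [438.7, -495.5, 41.7, 238.0, 12.5, -32.5, 300.0]
side [423.6, -300.1, 42.4, 310.6, 164.4, 18.2, 539.0]
side [803.2, -89.4, 42.5, 336.2, 43.4, -80.5, 931.0]
side [560.5, -50.8, 42.0, 150.0, 37.5, 3.1, 706.0]
side [568.8, 219.2, 43.3, 148.7, 35.1, 28.6, 1050.0]
side [522.5, 304.8, 40.0, 149.5, 33.0, 28.3, 1133.0]
side [689.3, 411.6, 42.7, 107.1, 106.3, 37.1, 636.0]
side [466.8, 393.3, 43.6, 150.8, 33.3, 26.0, 1419.0]
(array([-0.0669,  0.0004,  0.0065]), array([-0.0001,  0.0001, -0.0002]))
```

```bash
python3 jog.py '[[-0.03,0,0,0,0,0,0],[-0.067,0,0,0,0,0,0],[-0.067,0,0.02,0,0,0,0],[-0.067,0,0.035,0,0,0,0],[-0.067,0,0.042,0,0,0,0],[-0.067,0,0.045,0,0,0,0],[-0.067,0,0.045,0,0,0,0],[-0.067,0,0.045,0,0,0,0]]'; python3 - <<'E'
from h import *
o=manip.get_obs();print(o["tool_pos"],rel([.5985,-.047,.215],np.radians(183.9)))
c=manip.camera("side");cv2.imwrite("pics/k1.png",cv2.resize(c["color"][150:300,240:440,::-1],None,fx=3,fy=3))
c=manip.camera("scene");cv2.imwrite("pics/k2.png",cv2.resize(c["color"][180:330,220:420,::-1],None,fx=3,fy=3))
a=np.hstack([cv2.imread("pics/k1.png"),cv2.imread("pics/k2.png")]);cv2.imwrite("pics/k.png",cv2.resize(a,(800,300)))
E
```

```text
time: 11.22
tool_pos: [0.599, -0.0477, 0.1759]
tcp_rot: [3.141, -0.001, -3.074]
force: [-0.7, 0.7, 0.2]
opening: -0.0001
grip_force: 0.0
[ 0.59897889 -0.04768633  0.17592214] (array([ 0.0005,  0.0007, -0.0391]), array([ 0.0003, -0.0007, -0.0005]))
```

View pics/k.png

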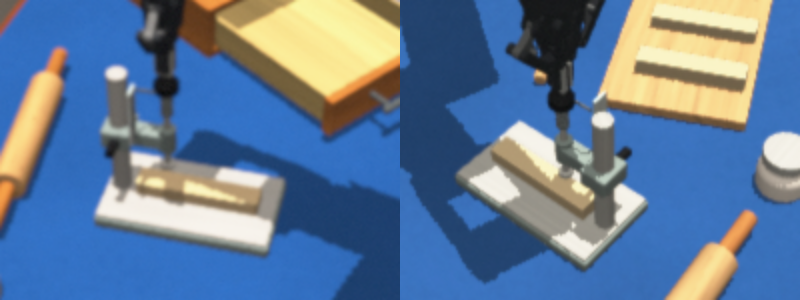

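Both views show the closed fingers straight above the knob, at (166,80) and (562,95). Pressing slowly.

```bash
python3 jog.py '[[0,0,0.0015,0,0,0,0],[0,0,0.003,0,0,0,0],[0,0,0.0045,0,0,0,0],[0,0,0.006,0,0,0,0],[0,0,0.0075,0,0,0,0],[0,0,0.009,0,0,0,0],[0,0,0.0105,0,0,0,0],[0,0,0.012,0,0,0,0]]';python3 jog.py '[[0,0,0.0015,0,0,0,0],[0,0,0.003,0,0,0,0],[0,0,0.0045,0,0,0,0],[0,0,0.006,0,0,0,0],[0,0,0.0075,0,0,0,0],[0,0,0.009,0,0,0,0],[0,0,0.0105,0,0,0,0],[0,0,0.012,0,0,0,0]]'
```

```text
time: 11.98
tool_pos: [0.5993, -0.0477, 0.164]
tcp_rot: [3.142, -0.0, -3.074]
force: [-0.6, 1.3, 1.4]
opening: 0.0005
grip_force: 0.8
time: 12.65
tool_pos: [0.5993, -0.0477, 0.1521]
tcp_rot: [-3.142, 0.0, -3.074]
force: [-0.7, 0.3, 2.1]
opening: -0.0002
grip_force: 1.2
```

```bash
python3 jog.py '[[0,0,0.001,0,0,0,0],[0,0,0.002,0,0,0,0],[0,0,0.003,0,0,0,0],[0,0,0.004,0,0,0,0],[0,0,0.005,0,0,0,0],[0,0,0.006,0,0,0,0],[0,0,0.007,0,0,0,0],[0,0,0.008,0,0,0,0]]';python3 jog.py '[[0,0,0.001,0,0,0,0],[0,0,0.002,0,0,0,0],[0,0,0.003,0,0,0,0],[0,0,0.003,0,0,0,0]]'
```

```text
time: 13.32
tool_pos: [0.5993, -0.0477, 0.1441]
tcp_rot: [-3.142, 0.0, -3.074]
force: [-0.4, -1.0, 3.9]
opening: -0.0
grip_force: 1.4
time: 13.65
tool_pos: [0.5993, -0.0477, 0.1409]
tcp_rot: [3.142, -0.0, -3.074]
force: [-0.2, -0.3, 3.5]
opening: -0.0001
grip_force: 1.5
```

```bash
python3 jog.py '[[0,0,0.0005,0,0,0,0],[0,0,0.001,0,0,0,0],[0,0,0.001,0,0,0,0]]'
```

```text
time: 13.9
tool_pos: [0.5993, -0.0477, 0.1404]
tcp_rot: [-3.142, 0.0, -3.074]
force: [-1.1, -0.3, 4.3]
opening: 0.0002
grip_force: 2.3
```

```bash
python3 jog.py '[[0,0,0.0005,0,0,0,0],[0,0,0.001,0,0,0,0],[0,0,0.001,0,0,0,0]]';python3 jog.py '[[0,0,0.0005,0,0,0,0],[0,0,0.001,0,0,0,0],[0,0,0.001,0,0,0,0]]'
```

```text
time: 14.15
tool_pos: [0.5993, -0.0477, 0.1403]
tcp_rot: [-3.141, 0.0, -3.074]
force: [-2.6, 0.4, 8.9]
opening: -0.0001
grip_force: 4.7
time: 14.4
tool_pos: [0.5994, -0.0478, 0.1403]
tcp_rot: [-3.141, 0.001, -3.074]
force: [-4.4, 1.1, 13.8]
opening: -0.0003
grip_force: 7.1
```

```bash
python3 jog.py '[[0,0,0,0,0,0,0],[0,0,0,0,0,0,0],[0,0,0,0,0,0,0],[0,0,0,0,0,0,0],[0,0,0,0,0,0,0],[0,0,0,0,0,0,0],[0,0,0,0,0,0,0],[0,0,0,0,0,0,0]]';python3 jog.py '[[0,0,-0.004,0,0,0,0],[0,0,-0.008,0,0,0,0],[0,0,-0.012,0,0,0,0],[0,0,-0.016,0,0,0,0],[0,0,-0.02,0,0,0,0],[0,0,-0.025,0,0,0,0],[0,0,-0.03,0,0,0,0],[0,0,-0.034,0,0,0,0]]';python3 jog.py '[[0,0,-0.03,0,0,0,0],[0,0,-0.055,0,0,0,0],[0.03,0,-0.055,0,0,0,0.055],[0.0686,0,-0.055,0,0,0,0.055],[0.0686,0,-0.055,0,0,0,0.055],[0.0686,0,-0.055,0,0,0,0.055],[0.0686,0,-0.055,0,0,0,0.055]]'
python3 -c "
from h import *
print(rel([.5309,-.052,-.0085],np.radians(183.8)))"
```

```text
time: 15.07
tool_pos: [0.5994, -0.0477, 0.1403]
tcp_rot: [-3.141, 0.001, -3.074]
force: [-5.3, 0.8, 13.8]
opening: 0.0002
grip_force: 7.0
time: 15.73
tool_pos: [0.5994, -0.0478, 0.1724]
tcp_rot: [-3.141, 0.0, -3.074]
force: [-0.5, 0.1, 0.3]
opening: 0.0001
grip_force: 0.0
time: 16.32
tool_pos: [0.5315, -0.0526, 0.2276]
tcp_rot: [-3.141, 0.002, -3.074]
force: [1.1, -0.5, 0.8]
opening: 0.0549
grip_force: 0.0
(array([0.001 , 0.0008, 0.2361]), array([-0.0006,  0.0018,  0.0011]))
```

```bash
python3 jog.py '[[0.001,0.001,0.04,0,0,0,0.055],[0.001,0.001,0.08,0,0,0,0.055],[0.001,0.001,0.12,0,0,0,0.055],[0.001,0.001,0.16,0,0,0,0.055],[0.001,0.001,0.195,0,0,0,0.055],[0.001,0.001,0.22,0,0,0,0.055],[0.001,0.001,0.236,0,0,0,0.055],[0.001,0.001,0.236,0,0,0,0.055]]';python3 jog.py '[[0,0,0,0,0,0,0],[0,0,0,0,0,0,0],[0,0,0,0,0,0,0],[0,0,0,0,0,0,0],[0,0,0,0,0,0,0]]' 60;python3 jog.py '[[0,0,-0.004,0,0,0,0],[0,0,-0.009,0,0,0,0],[0.01,0,-0.009,0,0,0,0],[0.03,0,-0.009,0,0,0,0],[0.055,0,-0.009,0,0,0,0],[0.08,0,-0.009,0,0,0,0],[0.08,0,-0.04,0,0,0,0],[0.08,0,-0.08,0,0,0,0]]'
python3 -c "
from h import *
print(rel([.4558,-.0567,.12],np.radians(183.9)))
print(rel([.44,.2,.15],np.radians(203.9)))"
```

```text
time: 16.98
tool_pos: [0.53, -0.0514, -0.0126]
tcp_rot: [3.14, -0.003, -3.074]
force: [-0.6, 0.2, -0.1]
opening: 0.0548
grip_force: 0.0
time: 17.4
tool_pos: [0.5305, -0.0516, -0.0079]
tcp_rot: [-3.141, 0.002, -3.074]
force: [0.3, 0.6, -0.9]
opening: 0.0291
grip_force: 60.6
time: 18.07
tool_pos: [0.4451, -0.0555, 0.0697]
tcp_rot: [3.137, -0.01, -3.075]
force: [3.3, -1.0, -2.3]
opening: 0.0286
grip_force: 60.5
(array([-0.0101, -0.0016, -0.0504]), array([ 0.0047, -0.0099, -0.0016]))
(array([-0.0111,  0.2557, -0.0792]), array([ 0.0063, -0.009 , -0.3506]))
```

```bash
python3 jog.py '[[0,0.03,-0.03,0,0,0,0],[-0.011,0.07,-0.05,0,0,-0.12,0],[-0.011,0.11,-0.08,0,0,-0.24,0],[-0.011,0.15,-0.08,0,0,-0.35,0],[-0.011,0.19,-0.08,0,0,-0.35,0],[-0.011,0.23,-0.08,0,0,-0.35,0],[-0.011,0.256,-0.08,0,0,-0.35,0],[-0.011,0.256,-0.08,0,0,-0.35,0]]'
python3 -c "
from h import *
bars(('scene',))
print(rel([.3795,.4571,.06],np.radians(203.9)))"|grep -v -- '-[0-9]*\..*,.*, [34].*, [3-9][0-9][0-9]\.'
```

```text
time: 18.73
tool_pos: [0.4426, 0.2045, 0.1521]
tcp_rot: [3.14, 0.003, -2.718]
force: [-0.8, -0.4, -2.0]
opening: 0.0284
grip_force: 60.6
scene [152.9, 1393.0, 41.5, 604.1, 52.7, 4.6, 520.0]
scene [554.7, 1730.0, 41.5, 393.8, 35.9, -0.3, 423.0]
scene [468.8, 390.7, 43.8, 150.4, 39.1, 28.5, 431.0]
scene [522.9, 303.3, 40.5, 150.0, 38.6, 26.9, 480.0]
scene [692.0, 411.1, 41.7, 107.5, 103.3, -48.0, 351.0]
scene [569.3, 218.7, 44.1, 150.1, 38.3, 27.7, 596.0]
scene [394.0, -394.4, 41.6, 287.7, 143.0, -81.1, 731.0]
scene [805.0, -91.6, 43.5, 340.2, 44.2, -80.5, 1972.0]
(array([-0.0472,  0.2585,  0.0918]), array([0.    , 0.0009, 0.0064]))
```

```bash
python3 jog.py '[[-0.01,0.04,0,0,0,0,0],[-0.02,0.08,0,0,0,0.006,0],[-0.03,0.12,0,0,0,0.006,0],[-0.04,0.16,0.02,0,0,0.006,0],[-0.047,0.2,0.05,0,0,0.006,0],[-0.047,0.235,0.08,0,0,0.006,0],[-0.047,0.2585,0.09,0,0,0.006,0],[-0.047,0.2585,0.09,0,0,0.006,0]]';python3 jog.py '[[0,0,0,0,0,0,0],[0,0,0,0,0,0,0],[0,0,0.0,0,0,0,0]]'
python3 -c "
from h import *
print(rel([.3795,.4571,-.0085],np.radians(203.9)))"
```

```text
time: 19.45
tool_pos: [0.3777, 0.4565, 0.0569]
tcp_rot: [3.141, -0.007, -2.727]
force: [0.7, 0.4, -1.9]
opening: 0.029
grip_force: 60.8
time: 19.7
tool_pos: [0.3831, 0.4534, 0.0621]
tcp_rot: [-3.141, 0.001, -2.732]
force: [0.1, -0.4, -1.6]
opening: 0.0285
grip_force: 60.8
(array([0.0019, 0.0048, 0.0705]), array([-0.0002,  0.0011, -0.0073]))
```

```bash
python3 jog.py '[[0.002,0.0045,0.03,0,0,-0.007,0],[0.002,0.0045,0.055,0,0,-0.007,0],[0.002,0.0045,0.064,0,0,-0.007,0],[0.002,0.0045,0.068,0,0,-0.007,0],[0.002,0.0045,0.071,0,0,-0.007,0],[0.002,0.0045,0.071,0,0,-0.007,0]]';python3 jog.py '[[0,0,0.0005,0,0,0,0],[0,0,0.001,0,0,0,0],[0,0,0.001,0,0,0,0.045],[0,0,0.001,0,0,0,0.06],[0,0,0.001,0,0,0,0.06],[0,0,0.001,0,0,0,0.06]]';python3 jog.py '[[0,0,-0.01,0,0,0,0.06],[0,0,-0.03,0,0,0,0.06],[0,0,-0.07,0,0,0,0.06],[0,0,-0.1,0,0,0,0.06],[0,0,-0.12,0,0,0,0.06],[0,0,-0.12,0,0,0,0.06]]'
python3 -c "
from h import *
bars(('wrist','side'))
y=np.radians(26.2);print(rel([.4675-.03*np.cos(y),.3925-.03*np.sin(y),.06],y+np.pi))"|grep -v -- '-[0-9]*\..*,.*, [34].*, [3-9][0-9][0-9]\.'
```

```text
time: 20.2
tool_pos: [0.3792, 0.4579, -0.0091]
tcp_rot: [3.141, 0.001, -2.724]
force: [-0.1, -0.3, -0.8]
opening: 0.0289
grip_force: 60.8
time: 20.7
tool_pos: [0.3783, 0.4583, -0.0104]
tcp_rot: [3.141, 0.001, -2.723]
force: [0.2, 0.1, -0.1]
opening: 0.06
grip_force: 0.0
time: 21.2
tool_pos: [0.3809, 0.4606, 0.1149]
tcp_rot: [3.139, 0.011, -2.723]
force: [0.6, -0.4, -0.5]
opening: 0.0598
grip_force: 0.0
wrist [405.7, 470.6, 38.7, 150.0, 30.1, 23.5, 7622.0]
wrist [450.3, 385.9, 42.6, 112.7, 31.1, 26.1, 5475.0]
wrist [520.7, 304.9, 38.7, 145.1, 32.6, 28.2, 5922.0]
wrist [640.6, 416.4, 42.6, 41.7, 10.9, 84.0, 591.0]
side [1500.8, -681.4, 41.4, 1584.3, 19.9, -90.0, 1262.0]
side [651.1, -352.4, 41.5, 574.3, 80.9, -24.6, 723.0]
side [440.5, -497.0, 41.8, 238.8, 12.3, -32.6, 302.0]
side [577.7, 223.5, 43.3, 128.8, 34.8, 28.1, 891.0]
side [1.0, 63.0, 41.4, 134.9, 23.5, -0.8, 359.0]
side [532.6, 308.8, 39.9, 127.5, 35.9, 28.3, 949.0]
side [700.5, 403.5, 42.9, 105.5, 83.6, 49.6, 543.0]
side [480.5, 400.4, 43.5, 120.2, 32.4, 25.6, 1065.0]
side [404.9, 470.6, 39.7, 151.1, 32.8, 22.8, 1439.0]
(array([-0.0244, -0.0976,  0.0506]), array([ 0.0007,  0.0027, -0.0384]))
```

```bash
python3 jog.py '[[-0.01,-0.04,0,0,0,-0.038,0.06],[-0.02,-0.075,0.02,0,0,-0.038,0.06],[-0.0244,-0.097,0.03,0,0,-0.038,0.06],[-0.0244,-0.097,0.03,0,0,-0.038,0.06],[-0.0244,-0.097,0.03,0,0,-0.038,0.06],[-0.0244,-0.097,0.03,0,0,-0.038,0.06]]'
python3 -c "
from h import *
bars(('wrist',))
y=np.radians(26.2);print(rel([.4675-.03*np.cos(y),.3930-.03*np.sin(y),-.010],y+np.pi))"
```

```text
time: 21.8
tool_pos: [0.4389, 0.3793, 0.0783]
tcp_rot: [3.141, -0.002, -2.685]
force: [0.0, 0.1, 0.6]
opening: 0.0601
grip_force: 0.0
wrist [402.2, 469.1, 38.7, 141.9, 31.3, 23.7, 9501.0]
wrist [467.8, 393.8, 42.7, 150.9, 30.3, 26.0, 10102.0]
wrist [506.1, 296.9, 38.7, 112.0, 31.3, 28.5, 7181.0]
wrist [569.6, 220.1, 42.5, 150.0, 31.9, 27.4, 7859.0]
(array([-0.0015, -0.0008,  0.0888]), array([ 0.0003, -0.0011,  0.    ]))
```

```bash
python3 jog.py '[[-0.0015,0,0.035,0,0,0,0.06],[-0.0015,0,0.065,0,0,0,0.06],[-0.0015,0,0.08,0,0,0,0.06],[-0.0015,0,0.088,0,0,0,0.06],[-0.0015,0,0.088,0,0,0,0.06]]';python3 jog.py '[[0,0,0,0,0,0,0],[0,0,0,0,0,0,0],[0,0,0,0,0,0,0],[0,0,0,0,0,0,0],[0,0,0,0,0,0,0]]' 60; python3 jog.py '[[0,0,-0.01,0,0,0,0],[0,0,-0.03,0,0,0,0],[0,0,-0.06,0,0,0,0],[0,0,-0.1,0,0,0,0],[0,0,-0.14,0,0,0,0],[0,0,-0.15,0,0,0,0],[0,0,-0.15,0,0,0,0]]'
python3 -c "
from h import *
print(rel([.4450,.17,.14],np.radians(183.9)))"
```

```text
time: 22.27
tool_pos: [0.4393, 0.3804, -0.0104]
tcp_rot: [-3.142, -0.003, -2.683]
force: [0.4, -0.2, 0.8]
opening: 0.0597
grip_force: 0.0
time: 22.68
tool_pos: [0.4423, 0.3808, -0.0072]
tcp_rot: [3.141, 0.003, -2.685]
force: [-1.4, 0.9, 6.0]
opening: 0.0289
grip_force: 61.4
time: 23.27
tool_pos: [0.4433, 0.3812, 0.1452]
tcp_rot: [3.141, 0.008, -2.685]
force: [0.7, 0.2, -2.8]
opening: 0.0284
grip_force: 60.3
(array([ 0.0916, -0.1903,  0.0044]), array([0.0021, 0.0081, 0.3886]))
```

```bash
python3 jog.py '[[0.018,-0.037,0,0,0,0.1,0],[0.036,-0.074,0,0,0,0.2,0],[0.054,-0.111,0,0,0,0.3,0],[0.072,-0.148,0,0,0,0.39,0],[0.0916,-0.19,0,0,0,0.39,0],[0.0916,-0.19,0,0,0,0.39,0]]'; python3 -c "
from h import *
print(rel([.4558,-.0567,.08],np.radians(183.9)))"
```

```text
time: 23.77
tool_pos: [0.4399, 0.1632, 0.139]
tcp_rot: [-3.139, -0.007, -3.08]
force: [-0.7, 0.6, -2.4]
opening: 0.0286
grip_force: 60.7
(array([-0.0027, -0.2203,  0.0597]), array([-0.0029, -0.0074, -0.0066]))
```

```bash
python3 jog.py '[[-0.002,-0.04,0,0,0,-0.006,0],[-0.004,-0.08,0,0,0,-0.006,0],[-0.004,-0.12,0.01,0,0,-0.006,0],[-0.004,-0.16,0.03,0,0,-0.006,0],[-0.004,-0.195,0.05,0,0,-0.006,0],[-0.004,-0.22,0.06,0,0,-0.006,0],[-0.004,-0.22,0.06,0,0,-0.006,0],[-0.004,-0.22,0.06,0,0,-0.006,0]]'; python3 -c "
from h import *
print(rel([.4558,-.0567,.006],np.radians(183.9)),rel([.5307,-.0516,.006],np.radians(183.9)))"
```

```text
time: 24.43
tool_pos: [0.4597, -0.0508, 0.0791]
tcp_rot: [3.139, -0.005, -3.072]
force: [-1.1, 0.7, -3.4]
opening: 0.0287
grip_force: 61.1
(array([ 0.0039, -0.0058,  0.0731]), array([ 0.0024, -0.0049,  0.001 ])) (array([-0.0712, -0.0059,  0.0727]), array([ 0.0024, -0.0049,  0.001 ]))
```

```bash
python3 jog.py '[[0.002,-0.003,0.03,0,0,0,0],[0.002,-0.003,0.055,0,0,0,0],[0.002,-0.003,0.07,0,0,0,0],[0.002,-0.003,0.073,0,0,0,0],[0.002,-0.003,0.073,0,0,0,0],[0.002,-0.003,0.073,0,0,0,0]]'; python3 -c "
from h import *
print(rel([.5307,-.0516,.006],np.radians(183.9)))"
```

```text
time: 24.93
tool_pos: [0.4596, -0.0524, 0.0085]
tcp_rot: [3.141, -0.0, -3.067]
force: [0.1, 0.4, -2.9]
opening: 0.0289
grip_force: 61.0
(array([-0.0709, -0.0045,  0.0024]), array([ 0.0002, -0.0001,  0.0061]))
```

```bash
python3 jog.py '[[-0.01,-0.0045,0.0024,0,0,0.006,0],[-0.03,-0.0045,0.0024,0,0,0.006,0],[-0.05,-0.0045,0.0024,0,0,0.006,0],[-0.064,-0.0045,0.0024,0,0,0.006,0],[-0.071,-0.0045,0.0024,0,0,0.006,0],[-0.071,-0.0045,0.0024,0,0,0.006,0],[-0.071,-0.0045,0.0024,0,0,0.006,0],[-0.071,-0.0045,0.0024,0,0,0.006,0]]'; python3 -c "
from h import *
print(rel([.5307,-.0516,-.0045],np.radians(183.9)))"
```

```text
time: 25.6
tool_pos: [0.529, -0.0521, 0.0059]
tcp_rot: [3.141, -0.002, -3.075]
force: [-0.1, 0.0, -2.7]
opening: 0.0285
grip_force: 61.1
(array([-0.0017,  0.0004,  0.0104]), array([ 0.0007, -0.002 , -0.0011]))
```

```bash
python3 jog.py '[[-0.0015,0,0.004,0,0,0,0],[-0.0015,0,0.007,0,0,0,0],[-0.0015,0,0.0095,0,0,0,0],[-0.0015,0,0.0105,0,0,0,0],[-0.0015,0,0.0105,0,0,0,0]]';python3 jog.py '[[0,0,0,0,0,0,0.04],[0,0,0,0,0,0,0.055],[0,0,0,0,0,0,0.055],[0,0,0,0,0,0,0.055]]'; python3 jog.py '[[0,0,-0.01,0,0,0,0.055],[0,0,-0.04,0,0,0,0.055],[0,0,-0.08,0,0,0,0.055],[0,0,-0.12,0,0,0,0.055],[0,0,-0.16,0,0,0,0.055],[0,0,-0.2,0,0,0,0.055],[0,0,-0.23,0,0,0,0],[0,0,-0.23,0,0,0,0]]';  python3 -c "
from h import *
bars(('wrist','side'))
print(rel([.5985,-.047,.17],np.radians(183.9)))" | grep -E 'array|(5[4-9][0-9]\.[0-9], -[345])'
```

```text
time: 26.02
tool_pos: [0.5315, -0.0525, -0.005]
tcp_rot: [3.141, -0.001, -3.075]
force: [-1.2, 0.2, -0.4]
opening: 0.0286
grip_force: 61.4
time: 26.35
tool_pos: [0.5327, -0.0527, -0.0046]
tcp_rot: [-3.141, 0.001, -3.075]
force: [0.1, 0.3, 1.1]
opening: 0.0548
grip_force: 0.0
time: 27.02
tool_pos: [0.5366, -0.0537, 0.2332]
tcp_rot: [-3.136, 0.015, -3.074]
force: [0.4, 0.6, 0.0]
opening: 0.0319
grip_force: 0.0
wrist [559.6, -50.2, 44.7, 148.1, 30.0, 3.8, 3437.0]
side [559.6, -50.8, 45.7, 150.4, 39.7, 1.9, 771.0]
(array([-0.0657,  0.0013,  0.0576]), array([-0.0015,  0.004 , -0.0012]))
```

```bash
python3 jog.py '[[-0.03,0.001,0,0,0,0,0],[-0.066,0.001,0,0,0,0,0],[-0.066,0.001,0.02,0,0,0,0],[-0.066,0.001,0.04,0,0,0,0],[-0.066,0.001,0.05,0,0,0,0],[-0.066,0.001,0.055,0,0,0,0],[-0.066,0.001,0.055,0,0,0,0]]';python3 jog.py '[[0,0,0.0015,0,0,0,0],[0,0,0.003,0,0,0,0],[0,0,0.0045,0,0,0,0],[0,0,0.006,0,0,0,0],[0,0,0.0075,0,0,0,0],[0,0,0.009,0,0,0,0],[0,0,0.0105,0,0,0,0],[0,0,0.012,0,0,0,0]]';python3 jog.py '[[0,0,0.0015,0,0,0,0],[0,0,0.003,0,0,0,0],[0,0,0.0045,0,0,0,0],[0,0,0.006,0,0,0,0],[0,0,0.007,0,0,0,0],[0,0,0.008,0,0,0,0],[0,0,0.009,0,0,0,0],[0,0,0.01,0,0,0,0]]'
```

```text
time: 27.7
tool_pos: [0.596, -0.0467, 0.1678]
tcp_rot: [3.14, -0.005, -3.075]
force: [-0.4, -0.0, 0.1]
opening: -0.0001
grip_force: 0.0
time: 28.37
tool_pos: [0.5984, -0.0473, 0.1585]
tcp_rot: [-3.141, 0.001, -3.075]
force: [-0.6, 0.1, 1.6]
opening: 0.0
grip_force: 1.0
time: 29.03
tool_pos: [0.5984, -0.0473, 0.1483]
tcp_rot: [-3.141, 0.001, -3.075]
force: [2.4, -0.1, 2.5]
opening: 0.0003
grip_force: 1.3
```

```bash
python3 jog.py '[[0,0,0.001,0,0,0,0],[0,0,0.002,0,0,0,0],[0,0,0.003,0,0,0,0],[0,0,0.0035,0,0,0,0],[0,0,0.004,0,0,0,0],[0,0,0.0045,0,0,0,0],[0,0,0.005,0,0,0,0],[0,0,0.005,0,0,0,0]]'
```

```text
time: 29.7
tool_pos: [0.5984, -0.0473, 0.1444]
tcp_rot: [-3.141, 0.001, -3.075]
force: [0.6, -0.7, 7.1]
opening: -0.0002
grip_force: 4.0
```

```bash
python3 jog.py '[[0,0,0.0005,0,0,0,0],[0,0,0.001,0,0,0,0],[0,0,0.001,0,0,0,0]]'
```

```text
time: 29.95
tool_pos: [0.5984, -0.0473, 0.1443]
tcp_rot: [-3.141, 0.001, -3.075]
force: [-1.8, -0.1, 12.2]
opening: -0.0
grip_force: 6.3
```

```bash
python3 jog.py '[[0,0,0,0,0,0,0],[0,0,0,0,0,0,0],[0,0,0,0,0,0,0],[0,0,0,0,0,0,0],[0,0,0,0,0,0,0],[0,0,0,0,0,0,0],[0,0,0,0,0,0,0],[0,0,0,0,0,0,0]]';python3 jog.py '[[0,0,-0.004,0,0,0,0],[0,0,-0.008,0,0,0,0],[0,0,-0.012,0,0,0,0],[0,0,-0.016,0,0,0,0],[0,0,-0.02,0,0,0,0],[0,0,-0.025,0,0,0,0],[0,0,-0.03,0,0,0,0],[0,0,-0.034,0,0,0,0]]';python3 jog.py '[[0,0,-0.03,0,0,0,0],[0,0,-0.055,0,0,0,0],[0.03,0,-0.055,0,0,0,0.055],[0.0686,0,-0.055,0,0,0,0.055],[0.0686,0,-0.055,0,0,0,0.055],[0.0686,0,-0.055,0,0,0,0.055],[0.0686,0,-0.055,0,0,0,0.055]]'
python3 -c "
from h import *
print(rel([.5297,-.0525,-.003],np.radians(183.8)))"
```

```text
time: 30.62
tool_pos: [0.5984, -0.0473, 0.1443]
tcp_rot: [-3.141, 0.002, -3.075]
force: [-1.6, 0.1, 11.7]
opening: -0.0003
grip_force: 6.3
time: 31.28
tool_pos: [0.597, -0.0468, 0.1761]
tcp_rot: [3.141, -0.002, -3.075]
force: [1.0, -0.2, 0.3]
opening: 0.0
grip_force: 0.0
time: 31.87
tool_pos: [0.5298, -0.0518, 0.2315]
tcp_rot: [-3.141, 0.001, -3.075]
force: [0.2, -0.4, -0.6]
opening: 0.0554
grip_force: 0.0
(array([ 0.0003, -0.0007,  0.2345]), array([-0.0001,  0.0007,  0.0001]))
```

```bash
python3 jog.py '[[0,0,0.04,0,0,0,0.055],[0,0,0.08,0,0,0,0.055],[0,0,0.12,0,0,0,0.055],[0,0,0.16,0,0,0,0.055],[0,0,0.195,0,0,0,0.055],[0,0,0.22,0,0,0,0.055],[0,0,0.234,0,0,0,0.055],[0,0,0.234,0,0,0,0.055]]';python3 jog.py '[[0,0,0,0,0,0,0.055],[0,0,0,0,0,0,0],[0,0,0,0,0,0,0],[0,0,0,0,0,0,0],[0,0,0,0,0,0,0],[0,0,0,0,0,0,0]]' 60;python3 jog.py '[[0,0,-0.004,0,0,0,0],[0,0,-0.009,0,0,0,0],[0.01,0,-0.009,0,0,0,0],[0.03,0,-0.009,0,0,0,0],[0.055,0,-0.009,0,0,0,0],[0.08,0,-0.009,0,0,0,0],[0.08,0,-0.04,0,0,0,0],[0.08,0,-0.08,0,0,0,0]]'
python3 -c "
from h import *
print(rel([.43,-.25,.16],np.radians(147.4)))"
```

```text
time: 32.53
tool_pos: [0.5289, -0.0514, -0.0066]
tcp_rot: [3.14, -0.005, -3.075]
force: [-0.6, 0.3, 0.7]
opening: 0.055
grip_force: 0.0
time: 33.03
tool_pos: [0.5312, -0.0522, -0.0012]
tcp_rot: [-3.14, 0.004, -3.075]
force: [0.7, -0.4, 7.5]
opening: 0.0291
grip_force: 61.2
time: 33.7
tool_pos: [0.4441, -0.0555, 0.0752]
tcp_rot: [3.136, -0.012, -3.076]
force: [1.7, -0.9, -3.0]
opening: 0.0284
grip_force: 60.8
(array([ 0.0278, -0.1927, -0.0855]), array([ 0.0016, -0.0132,  0.6346]))
```

```bash
python3 jog.py '[[0.01,-0.02,-0.03,0,0,0.1,0],[0.02,-0.05,-0.055,0,0,0.22,0],[0.028,-0.08,-0.08,0,0,0.34,0],[0.028,-0.12,-0.085,0,0,0.46,0],[0.028,-0.16,-0.085,0,0,0.58,0],[0.028,-0.193,-0.085,0,0,0.634,0],[0.028,-0.193,-0.085,0,0,0.634,0],[0.028,-0.193,-0.085,0,0,0.634,0]]'
python3 -c "
from h import *
print(rel([.4191,-.4045,.1],np.radians(147.4)))"
```

```text
time: 34.37
tool_pos: [0.4341, -0.253, 0.1621]
tcp_rot: [3.141, -0.001, 2.571]
force: [-1.4, 0.3, -2.6]
opening: 0.0285
grip_force: 60.8
(array([-0.0692, -0.1357,  0.0621]), array([ 0.0002, -0.0006, -0.0012]))
```

```bash
python3 jog.py '[[-0.018,-0.035,0,0,0,0,0],[-0.036,-0.07,0,0,0,0,0],[-0.054,-0.105,0.02,0,0,0,0],[-0.069,-0.1355,0.05,0,0,0,0],[-0.069,-0.1355,0.062,0,0,0,0],[-0.069,-0.1355,0.062,0,0,0,0],[-0.069,-0.1355,0.062,0,0,0,0],[-0.069,-0.1355,0.062,0,0,0,0]]'
python3 - <<'E'
from h import *
print(rel([.4191,-.4045,.004],np.radians(147.4)))
c=manip.camera("scene");cv2.imwrite("pics/d1.png",cv2.resize(c["color"][200:480,0:280,::-1],None,fx=2,fy=2))
E
```

```text
time: 35.03
tool_pos: [0.4201, -0.4006, 0.1006]
tcp_rot: [3.14, -0.002, 2.576]
force: [-0.4, 0.2, -3.0]
opening: 0.0282
grip_force: 61.0
(array([-0.0015, -0.004 ,  0.0966]), array([ 0.0011, -0.0018,  0.0034]))
```

View pics/d1.png

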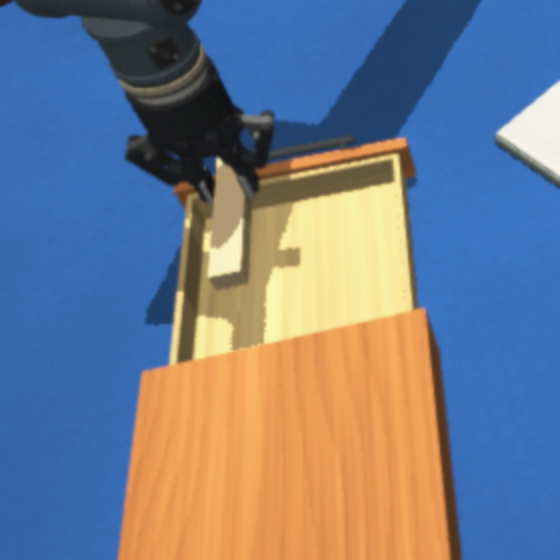

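The bar is held over the drawer's right half, at (228,235) in the crop and clear of walls and panel. Lowering.

```bash
python3 jog.py '[[-0.001,-0.003,0.03,0,0,0.003,0],[-0.001,-0.003,0.06,0,0,0.003,0],[-0.001,-0.003,0.08,0,0,0.003,0],[-0.001,-0.003,0.092,0,0,0.003,0],[-0.001,-0.003,0.096,0,0,0.003,0],[-0.001,-0.003,0.096,0,0,0.003,0]]';python3 jog.py '[[0,0,0.001,0,0,0,0],[0,0,0.002,0,0,0,0],[0,0,0.002,0,0,0,0]]'
```

```text
time: 35.58
tool_pos: [0.4197, -0.4053, 0.0044]
tcp_rot: [3.141, -0.0, 2.572]
force: [-0.1, 0.1, -2.7]
opening: 0.0285
grip_force: 61.0
time: 35.83
tool_pos: [0.42, -0.4067, 0.0035]
tcp_rot: [-3.141, 0.002, 2.572]
force: [-0.7, -0.4, -2.7]
opening: 0.0285
grip_force: 61.0
```

```bash
python3 jog.py '[[0,0,0.0005,0,0,0,0],[0,0,0.001,0,0,0,0],[0,0,0.0015,0,0,0,0],[0,0,0.0015,0,0,0,0]]'; python3 -c "
from h import *
c=manip.camera('wrist');W=world(c);o=manip.get_obs()
T=R.from_euler('xyz',o['tcp_rot']);L=T.inv().apply((W-o['tool_pos']).reshape(-1,3)).reshape(480,640,3)
m=(abs(L[...,1])<.012)&(L[...,0]>.014)&(L[...,0]<.043)&(L[...,2]>-.09);print(np.percentile(W[m][:,2],[5,50,95]))
m=(abs(L[...,1]-.04)<.01)&(L[...,0]>.014)&(L[...,0]<.043)&(L[...,2]>-.09);print(np.percentile(W[m][:,2],[5,50,95]))"
```

```text
time: 36.17
tool_pos: [0.4194, -0.4062, 0.0009]
tcp_rot: [-3.141, 0.001, 2.571]
force: [-0.5, 0.6, -1.9]
opening: 0.0286
grip_force: 61.1
[0.04586309 0.04683005 0.04779455]
[0.020766   0.02174191 0.02277506]
```

```bash
python3 jog.py '[[0,0,0,0,0,0,0.04],[0,0,0,0,0,0,0.05],[0,0,0,0,0,0,0.05],[0,0,0,0,0,0,0.05]]'; python3 jog.py '[[0,0,-0.01,0,0,0,0.05],[0,0,-0.03,0,0,0,0.05],[0,0,-0.07,0,0,0,0.05],[0,0,-0.11,0,0,0,0.05],[0,0,-0.15,0,0,0,0.05],[0,0,-0.17,0,0,0,0.05],[0,0,-0.17,0,0,0,0.05]]';  python3 -c "
from h import *
bars(('wrist',))
bars(('scene','side'))
print(rel([.44,-.13,.17],np.radians(183.9)))" | grep -v -E '\[-|\[[0-9]{4}|1[0-9]{3}.[0-9], 4'
```

```text
time: 36.55
tool_pos: [0.4195, -0.4062, 0.0009]
tcp_rot: [-3.141, 0.001, 2.571]
force: [-0.7, 0.0, 1.4]
opening: 0.05
grip_force: 0.0
time: 37.13
tool_pos: [0.4218, -0.4091, 0.1775]
tcp_rot: [-3.137, 0.012, 2.572]
force: [-0.2, 0.1, 0.3]
opening: 0.0499
grip_force: 0.0
wrist [349.8, -315.9, 48.9, 116.6, 34.7, 55.5, 736.0]
wrist [390.3, -462.5, 41.8, 148.1, 1.3, -32.8, 635.0]
wrist [540.3, -299.2, 41.5, 226.2, 2.5, -32.3, 1953.0]
wrist [443.7, -421.1, 46.6, 150.8, 30.1, -32.8, 5524.0]
scene [406.3, 466.5, 40.2, 151.0, 39.0, 22.5, 369.0]
scene [523.2, 303.7, 40.6, 150.0, 36.4, 28.3, 460.0]
scene [690.2, 411.5, 42.7, 106.8, 105.7, 61.9, 361.0]
scene [569.6, 218.5, 44.1, 149.9, 37.7, 27.8, 598.0]
scene [393.7, -394.1, 41.7, 286.5, 142.0, -81.6, 715.0]
scene [804.8, -92.2, 43.5, 338.8, 43.5, -80.7, 1945.0]
scene [444.3, -422.1, 47.7, 153.2, 31.9, -32.8, 869.0]
side [624.5, -346.9, 42.4, 597.8, 173.5, -14.1, 859.0]
side [444.4, -420.3, 46.3, 153.2, 38.0, -31.9, 466.0]
side [798.9, -62.5, 42.4, 284.7, 42.7, -80.1, 917.0]
side [568.7, 219.0, 43.4, 149.3, 36.0, 28.1, 1052.0]
side [0.4, 62.6, 41.3, 132.4, 24.4, 0.8, 371.0]
side [522.5, 304.7, 39.9, 149.5, 34.2, 28.4, 1146.0]
side [699.9, 403.9, 42.8, 106.2, 88.9, 45.0, 556.0]
side [405.3, 469.7, 39.8, 151.4, 32.8, 23.8, 1549.0]
(array([0.1308, 0.2431, 0.0008]), array([ 5.000e-04, -7.000e-04, -6.383e-01]))
```

```bash
python3 jog.py '[[0.131,0.243,0,0,0,-0.638,0.06],[0.131,0.243,0,0,0,-0.638,0.06],[0.131,0.243,0,0,0,-0.638,0.06],[0.131,0.243,0,0,0,-0.638,0.06],[0.131,0.243,0,0,0,-0.638,0.06],[0.131,0.243,0,0,0,-0.638,0.06],[0.131,0.243,0,0,0,-0.638,0.06],[0.131,0.243,0,0,0,-0.638,0.06]]';  python3 -c "
from h import *
print(rel([.46,.10,.16],np.radians(208.2)))"
```

```text
time: 37.95
tool_pos: [0.4369, -0.1244, 0.1687]
tcp_rot: [3.135, -0.007, -3.069]
force: [-0.9, 0.4, -0.7]
opening: 0.0602
grip_force: 0.0
(array([-0.0393,  0.2221,  0.0098]), array([ 0.0075, -0.0052, -0.4196]))
```

```bash
python3 jog.py '[[-0.039,0.222,0,0,0,-0.42,0.06],[-0.039,0.222,0,0,0,-0.42,0.06],[-0.039,0.222,0,0,0,-0.42,0.06],[-0.039,0.222,0,0,0,-0.42,0.06],[-0.039,0.222,0,0,0,-0.42,0.06],[-0.039,0.222,0,0,0,-0.42,0.06],[-0.039,0.222,0,0,0,-0.42,0.06]]';  python3 -c "
from h import *
print(rel([.4962,.2902,.08],np.radians(208.2)))"
```

```text
time: 38.53
tool_pos: [0.4633, 0.0963, 0.1693]
tcp_rot: [3.139, -0.002, -2.649]
force: [0.6, -0.4, -0.5]
opening: 0.0601
grip_force: 0.0
(array([-0.1208,  0.1551,  0.0893]), array([ 0.0021, -0.0021,  0.0001]))
```

```bash
python3 jog.py '[[-0.024,0.031,0.02,0,0,0,0.06],[-0.048,0.062,0.04,0,0,0,0.06],[-0.072,0.093,0.06,0,0,0,0.06],[-0.096,0.124,0.075,0,0,0,0.06],[-0.121,0.155,0.089,0,0,0,0.06],[-0.121,0.155,0.089,0,0,0,0.06],[-0.121,0.155,0.089,0,0,0,0.06],[-0.121,0.155,0.089,0,0,0,0.06]]';  python3 -c "
from h import *
bars(('wrist',))
y=np.radians(28.2);print(rel([.5226-.03*np.cos(y),.3045-.03*np.sin(y),-.008],y+np.pi))"
```

```text
time: 39.2
tool_pos: [0.4978, 0.2855, 0.0805]
tcp_rot: [-3.141, -0.003, -2.654]
force: [0.1, -0.1, 0.1]
opening: 0.0601
grip_force: 0.0
wrist [406.4, 470.1, 38.5, 150.2, 32.3, 23.5, 7137.0]
wrist [523.0, 305.3, 38.7, 150.8, 30.3, 28.1, 9602.0]
wrist [556.2, 212.4, 42.7, 119.2, 30.7, 28.0, 7935.0]
wrist [747.1, 141.5, 38.0, 37.6, 7.5, -41.7, 389.0]
(array([-0.0011,  0.0055,  0.0891]), array([-0.0003, -0.0025, -0.0055]))
```

```bash
python3 jog.py '[[-0.001,0.005,0.035,0,0,-0.005,0.06],[-0.001,0.005,0.065,0,0,-0.005,0.06],[-0.001,0.005,0.08,0,0,-0.005,0.06],[-0.001,0.005,0.088,0,0,-0.005,0.06],[-0.001,0.005,0.088,0,0,-0.005,0.06]]';python3 jog.py '[[0,0,0,0,0,0,0.06],[0,0,0,0,0,0,0],[0,0,0,0,0,0,0],[0,0,0,0,0,0,0],[0,0,0,0,0,0,0],[0,0,0,0,0,0,0]]' 60; python3 jog.py '[[0,0,-0.01,0,0,0,0],[0,0,-0.03,0,0,0,0],[0,0,-0.06,0,0,0,0],[0,0,-0.1,0,0,0,0],[0,0,-0.14,0,0,0,0],[0,0,-0.15,0,0,0,0],[0,0,-0.15,0,0,0,0]]'
python3 -c "
from h import *
print(rel([.46,.12,.14],np.radians(183.9)))"
```

```text
time: 39.67
tool_pos: [0.4961, 0.2897, -0.0073]
tcp_rot: [3.141, -0.003, -2.651]
force: [-0.0, -0.1, 0.3]
opening: 0.06
grip_force: 0.0
time: 40.17
tool_pos: [0.4981, 0.2922, -0.0045]
tcp_rot: [-3.141, 0.003, -2.649]
force: [0.2, -1.5, 5.9]
opening: 0.0282
grip_force: 61.2
time: 40.75
tool_pos: [0.4994, 0.2932, 0.1482]
tcp_rot: [-3.14, 0.009, -2.648]
force: [-0.4, 1.0, -2.1]
opening: 0.0281
grip_force: 60.4
(array([ 0.1167, -0.1339,  0.0073]), array([0.0006, 0.0092, 0.425 ]))
```

```bash
python3 jog.py '[[0.025,-0.028,0,0,0,0.1,0],[0.05,-0.056,0,0,0,0.2,0],[0.075,-0.084,0,0,0,0.3,0],[0.1,-0.112,0,0,0,0.4,0],[0.117,-0.134,0,0,0,0.425,0],[0.117,-0.134,0,0,0,0.425,0],[0.117,-0.134,0,0,0,0.425,0]]'; python3 -c "
from h import *
print(rel([.4558,-.0567,.08],np.radians(183.9)))"
```

```text
time: 41.33
tool_pos: [0.4554, 0.1174, 0.1423]
tcp_rot: [3.141, -0.004, -3.077]
force: [1.0, 0.4, -2.4]
opening: 0.0282
grip_force: 60.5
(array([ 0.0106, -0.1738,  0.0623]), array([ 0.0005, -0.0041, -0.0034]))
```

```bash
python3 jog.py '[[0.008,-0.04,0,0,0,-0.003,0],[0.008,-0.08,0.02,0,0,-0.003,0],[0.008,-0.12,0.04,0,0,-0.003,0],[0.008,-0.155,0.055,0,0,-0.003,0],[0.008,-0.174,0.062,0,0,-0.003,0],[0.008,-0.174,0.062,0,0,-0.003,0],[0.008,-0.174,0.09,0,0,-0.003,0],[0.008,-0.174,0.11,0,0,-0.003,0]]'; python3 jog.py '[[0,0,0.015,0,0,0,0],[0,0,0.023,0,0,0,0],[0,0,0.023,0,0,0,0],[0,0,0.023,0,0,0,0]]'; python3 -c "
from h import *
print(rel([.5307,-.0516,.009],np.radians(183.9)))"
```

```text
time: 42.0
tool_pos: [0.4616, -0.0549, 0.0326]
tcp_rot: [3.141, 0.001, -3.071]
force: [-0.9, 0.6, -1.9]
opening: 0.0284
grip_force: 60.6
time: 42.33
tool_pos: [0.461, -0.0545, 0.0104]
tcp_rot: [3.141, -0.001, -3.069]
force: [-0.3, 0.5, -1.8]
opening: 0.0284
grip_force: 60.6
(array([-0.0697, -0.0021,  0.0014]), array([ 0.0005, -0.0009,  0.0042]))
```

```bash
python3 jog.py '[[-0.01,-0.002,0.0014,0,0,0.004,0],[-0.03,-0.002,0.0014,0,0,0.004,0],[-0.05,-0.002,0.0014,0,0,0.004,0],[-0.063,-0.002,0.0014,0,0,0.004,0],[-0.07,-0.002,0.0014,0,0,0.004,0],[-0.07,-0.002,0.0014,0,0,0.004,0],[-0.07,-0.002,0.0014,0,0,0.004,0],[-0.07,-0.002,0.0014,0,0,0.004,0]]'; python3 jog.py '[[-0.0005,0,0.004,0,0,0,0],[-0.0005,0,0.008,0,0,0,0],[-0.0005,0,0.0105,0,0,0,0],[-0.0005,0,0.0115,0,0,0,0],[-0.0005,0,0.0115,0,0,0,0]]'
```

```text
time: 43.0
tool_pos: [0.5294, -0.0521, 0.0095]
tcp_rot: [3.141, -0.002, -3.075]
force: [0.3, 0.2, -1.5]
opening: 0.0284
grip_force: 60.6
time: 43.42
tool_pos: [0.5306, -0.0525, -0.0024]
tcp_rot: [3.141, -0.001, -3.075]
force: [-1.0, 0.1, -0.1]
opening: 0.0281
grip_force: 60.8
```

```bash
python3 jog.py '[[0,0,0,0,0,0,0.04],[0,0,0,0,0,0,0.055],[0,0,0,0,0,0,0.055],[0,0,0,0,0,0,0.055]]'; python3 jog.py '[[0,0,-0.01,0,0,0,0.055],[0,0,-0.04,0,0,0,0.055],[0,0,-0.08,0,0,0,0.055],[0,0,-0.12,0,0,0,0.055],[0,0,-0.16,0,0,0,0.055],[0,0,-0.2,0,0,0,0.055],[0,0,-0.23,0,0,0,0],[0,0,-0.23,0,0,0,0]]';  python3 -c "
from h import *
bars(('wrist','side'))
print(rel([.5985,-.047,.17],np.radians(183.9)))" | grep -E 'array|(5[4-9][0-9]\.[0-9], -[345])'
```

```text
time: 43.75
tool_pos: [0.5318, -0.0527, -0.0021]
tcp_rot: [-3.141, 0.001, -3.075]
force: [0.4, 0.3, 0.4]
opening: 0.0548
grip_force: 0.0
time: 44.42
tool_pos: [0.5358, -0.0537, 0.2357]
tcp_rot: [-3.136, 0.015, -3.074]
force: [0.7, -0.6, 0.3]
opening: 0.0318
grip_force: 0.0
wrist [558.3, -50.2, 40.6, 147.6, 30.0, 3.6, 3382.0]
side [558.4, -50.5, 42.0, 150.5, 37.4, 4.0, 712.0]
(array([-0.0664,  0.0013,  0.0602]), array([-0.0015,  0.004 , -0.0012]))
```

```bash
python3 jog.py '[[-0.03,0.001,0,0,0,0,0],[-0.067,0.001,0,0,0,0,0],[-0.067,0.001,0.02,0,0,0,0],[-0.067,0.001,0.04,0,0,0,0],[-0.067,0.001,0.052,0,0,0,0],[-0.067,0.001,0.057,0,0,0,0],[-0.067,0.001,0.057,0,0,0,0]]';python3 jog.py '[[0,0,0.0015,0,0,0,0],[0,0,0.003,0,0,0,0],[0,0,0.0045,0,0,0,0],[0,0,0.006,0,0,0,0],[0,0,0.0075,0,0,0,0],[0,0,0.009,0,0,0,0],[0,0,0.0105,0,0,0,0],[0,0,0.012,0,0,0,0]]';python3 jog.py '[[0,0,0.0015,0,0,0,0],[0,0,0.003,0,0,0,0],[0,0,0.0045,0,0,0,0],[0,0,0.006,0,0,0,0],[0,0,0.007,0,0,0,0],[0,0,0.008,0,0,0,0],[0,0,0.009,0,0,0,0],[0,0,0.01,0,0,0,0]]';python3 jog.py '[[0,0,0.001,0,0,0,0],[0,0,0.002,0,0,0,0],[0,0,0.003,0,0,0,0],[0,0,0.0035,0,0,0,0],[0,0,0.004,0,0,0,0],[0,0,0.0045,0,0,0,0],[0,0,0.005,0,0,0,0],[0,0,0.005,0,0,0,0]]'
```

```text
time: 45.1
tool_pos: [0.5958, -0.0465, 0.1676]
tcp_rot: [3.139, -0.007, -3.075]
force: [-1.1, 0.8, -0.1]
opening: 0.0001
grip_force: 0.0
time: 45.77
tool_pos: [0.5986, -0.0472, 0.1592]
tcp_rot: [-3.141, 0.001, -3.075]
force: [0.2, 0.9, 1.8]
opening: -0.0001
grip_force: 1.0
time: 46.43
tool_pos: [0.5985, -0.0472, 0.1488]
tcp_rot: [-3.141, 0.001, -3.075]
force: [1.8, 0.1, 2.6]
opening: -0.0001
grip_force: 1.3
time: 47.1
tool_pos: [0.5985, -0.0472, 0.1438]
tcp_rot: [-3.141, 0.001, -3.075]
force: [1.8, -0.6, 2.2]
opening: -0.0001
grip_force: 1.4
```

Past the full-height stop with the force still low, so bar 3 looks worn. I'll continue to the rest point.

```bash
python3 jog.py '[[0,0,0.001,0,0,0,0],[0,0,0.002,0,0,0,0],[0,0,0.003,0,0,0,0],[0,0,0.0035,0,0,0,0],[0,0,0.004,0,0,0,0],[0,0,0.0045,0,0,0,0],[0,0,0.005,0,0,0,0],[0,0,0.005,0,0,0,0]]'
```

```text
time: 47.77
tool_pos: [0.5986, -0.0472, 0.1403]
tcp_rot: [-3.141, 0.001, -3.075]
force: [-0.9, -0.4, 9.2]
opening: -0.0
grip_force: 5.3
```

```bash
python3 jog.py '[[0,0,0.0005,0,0,0,0],[0,0,0.0005,0,0,0,0],[0,0,0.0005,0,0,0,0],[0,0,0.0005,0,0,0,0],[0,0,0.0005,0,0,0,0],[0,0,0.0005,0,0,0,0],[0,0,0.0005,0,0,0,0],[0,0,0.0005,0,0,0,0]]';python3 jog.py '[[0,0,-0.004,0,0,0,0],[0,0,-0.008,0,0,0,0],[0,0,-0.012,0,0,0,0],[0,0,-0.016,0,0,0,0],[0,0,-0.02,0,0,0,0],[0,0,-0.025,0,0,0,0],[0,0,-0.03,0,0,0,0],[0,0,-0.034,0,0,0,0]]';python3 jog.py '[[0,0,-0.03,0,0,0,0],[0,0,-0.055,0,0,0,0],[0.03,0,-0.055,0,0,0,0.055],[0.07,0,-0.055,0,0,0,0.055],[0.07,0,-0.055,0,0,0,0.055],[0.07,0,-0.055,0,0,0,0.055],[0.07,0,-0.055,0,0,0,0.055]]'
python3 -c "
from h import *
print(rel([.5285,-.0523,-.005],np.radians(183.8)))"
```

```text
time: 48.43
tool_pos: [0.5986, -0.0472, 0.1403]
tcp_rot: [-3.141, 0.001, -3.075]
force: [-0.0, 0.7, 11.8]
opening: 0.0001
grip_force: 6.4
time: 49.1
tool_pos: [0.597, -0.0467, 0.1721]
tcp_rot: [3.141, -0.003, -3.075]
force: [-0.1, 0.7, 0.0]
opening: 0.0005
grip_force: 0.0
time: 49.68
tool_pos: [0.5284, -0.0518, 0.2275]
tcp_rot: [3.142, 0.0, -3.075]
force: [0.6, -0.1, -0.7]
opening: 0.055
grip_force: 0.0
(array([-0.    , -0.0005,  0.2325]), array([0.    , 0.0003, 0.0001]))
```

```bash
python3 jog.py '[[0,0,0.04,0,0,0,0.055],[0,0,0.08,0,0,0,0.055],[0,0,0.12,0,0,0,0.055],[0,0,0.16,0,0,0,0.055],[0,0,0.195,0,0,0,0.055],[0,0,0.22,0,0,0,0.055],[0,0,0.232,0,0,0,0.055],[0,0,0.232,0,0,0,0.055]]';python3 jog.py '[[0,0,0,0,0,0,0.055],[0,0,0,0,0,0,0],[0,0,0,0,0,0,0],[0,0,0,0,0,0,0],[0,0,0,0,0,0,0],[0,0,0,0,0,0,0]]' 60;python3 jog.py '[[0,0,-0.004,0,0,0,0],[0,0,-0.009,0,0,0,0],[0.01,0,-0.009,0,0,0,0],[0.03,0,-0.009,0,0,0,0],[0.055,0,-0.009,0,0,0,0],[0.08,0,-0.009,0,0,0,0],[0.08,0,-0.04,0,0,0,0],[0.08,0,-0.08,0,0,0,0]]'
python3 -c "
from h import *
print(rel([.46,.12,.15],np.radians(208.2)))"
```

```text
time: 50.35
tool_pos: [0.528, -0.0515, -0.0083]
tcp_rot: [3.14, -0.005, -3.075]
force: [0.5, 0.4, 0.8]
opening: 0.0546
grip_force: 0.0
time: 50.85
tool_pos: [0.53, -0.0522, -0.0031]
tcp_rot: [-3.14, 0.004, -3.075]
force: [-0.5, -0.3, 7.0]
opening: 0.0285
grip_force: 61.4
time: 51.52
tool_pos: [0.4432, -0.0556, 0.0735]
tcp_rot: [3.136, -0.011, -3.076]
force: [1.2, -1.4, -1.9]
opening: 0.0288
grip_force: 60.3
(array([-0.0274,  0.1745, -0.0759]), array([ 0.0077, -0.01  , -0.4266]))
```

```bash
python3 jog.py '[[0,0.02,-0.035,0,0,-0.1,0],[-0.01,0.05,-0.06,0,0,-0.2,0],[-0.027,0.09,-0.075,0,0,-0.3,0],[-0.027,0.13,-0.075,0,0,-0.4,0],[-0.027,0.16,-0.075,0,0,-0.426,0],[-0.027,0.1745,-0.075,0,0,-0.426,0],[-0.027,0.1745,-0.075,0,0,-0.426,0]]'
python3 -c "
from h import *
bars(('scene','side'))
print(rel([.4963,.2907,.06],np.radians(208.2)))" | grep -E 'array|\[[4-6][0-9.]*, [1-4][0-9][0-9]\.'
```

```text
time: 52.1
tool_pos: [0.4622, 0.1218, 0.1505]
tcp_rot: [3.14, -0.001, -2.644]
force: [0.4, -0.1, -1.9]
opening: 0.0281
grip_force: 60.4
scene [406.7, 471.0, 40.3, 149.7, 41.3, 21.9, 371.0]
scene [569.5, 218.7, 44.3, 150.0, 39.6, 28.6, 598.0]
side [569.0, 218.9, 43.3, 148.7, 34.5, 28.3, 1060.0]
side [697.2, 402.2, 42.6, 107.9, 86.2, 39.9, 562.0]
side [405.2, 470.1, 39.8, 151.3, 32.7, 24.0, 1542.0]
(array([-0.1108,  0.1353,  0.0902]), array([-0.0001, -0.0009,  0.0025]))
```

```bash
python3 jog.py '[[-0.025,0.03,0,0,0,0,0],[-0.05,0.06,0,0,0,0,0],[-0.075,0.09,0.02,0,0,0,0],[-0.1,0.12,0.05,0,0,0,0],[-0.111,0.135,0.075,0,0,0.002,0],[-0.111,0.135,0.09,0,0,0.002,0],[-0.111,0.135,0.09,0,0,0.002,0],[-0.111,0.135,0.09,0,0,0.002,0]]';python3 jog.py '[[0,0,0,0,0,0,0],[0,0,0,0,0,0,0]]'
python3 -c "
from h import *
print(rel([.4963,.2907,-.0045],np.radians(208.2)))"
```

```text
time: 52.87
tool_pos: [0.4971, 0.2886, 0.0591]
tcp_rot: [3.141, -0.004, -2.652]
force: [0.3, 0.2, -1.2]
opening: 0.0281
grip_force: 60.4
time: 53.03
tool_pos: [0.4992, 0.2892, 0.0618]
tcp_rot: [-3.141, 0.002, -2.653]
force: [0.3, -0.1, -1.6]
opening: 0.0285
grip_force: 60.5
(array([0.002 , 0.0027, 0.0663]), array([-0.0005,  0.0024, -0.0036]))
```

```bash
python3 jog.py '[[0.001,0.002,0.03,0,0,-0.004,0],[0.001,0.002,0.05,0,0,-0.004,0],[0.001,0.002,0.06,0,0,-0.004,0],[0.001,0.002,0.064,0,0,-0.004,0],[0.001,0.002,0.066,0,0,-0.004,0],[0.001,0.002,0.067,0,0,-0.004,0],[0.001,0.002,0.067,0,0,-0.004,0]]';python3 jog.py '[[0,0,0,0,0,0,0],[0,0,0,0,0,0,0.045],[0,0,0,0,0,0,0.06],[0,0,0,0,0,0,0.06],[0,0,0,0,0,0,0.06]]';python3 jog.py '[[0,0,-0.01,0,0,0,0.06],[0,0,-0.03,0,0,0,0.06],[0,0,-0.07,0,0,0,0.06],[0,0,-0.1,0,0,0,0.06],[0,0,-0.12,0,0,0,0.06],[0,0,-0.12,0,0,0,0.06]]'
python3 -c "
from h import *
bars(('wrist','scene'))
y=np.radians(28);print(rel([.5693-.03*np.cos(y),.2190-.03*np.sin(y),.08],y+np.pi))"| grep -E 'array|\[[4-6][0-9.]*, [1-4][0-9][0-9]\.'
```

```text
time: 53.62
tool_pos: [0.4969, 0.2915, -0.0051]
tcp_rot: [-3.141, 0.002, -2.647]
force: [-0.5, -0.1, -0.1]
opening: 0.0285
grip_force: 60.6
time: 54.03
tool_pos: [0.4965, 0.2918, -0.0065]
tcp_rot: [-3.141, 0.001, -2.647]
force: [-0.5, 0.7, 1.3]
opening: 0.0601
grip_force: 0.0
time: 54.53
tool_pos: [0.4994, 0.293, 0.1188]
tcp_rot: [-3.14, 0.011, -2.647]
force: [1.0, 0.1, -0.7]
opening: 0.0597
grip_force: 0.0
wrist [406.0, 470.4, 38.6, 150.4, 32.2, 23.4, 7725.0]
wrist [522.2, 305.5, 38.7, 149.8, 30.1, 28.1, 7423.0]
wrist [566.3, 217.7, 42.7, 142.2, 31.0, 28.2, 7036.0]
scene [522.8, 304.2, 40.7, 149.6, 38.8, 29.1, 472.0]
scene [691.0, 412.2, 42.3, 106.1, 103.3, -47.3, 379.0]
scene [570.2, 217.8, 44.3, 149.4, 37.7, 27.6, 605.0]
(array([ 0.0006, -0.0984,  0.0347]), array([-0.0004,  0.0026,  0.0062]))
```

```bash
python3 jog.py '[[0,-0.035,0,0,0,0.006,0.06],[0,-0.07,0.02,0,0,0.006,0.06],[0,-0.0975,0.035,0,0,0.006,0.06],[0,-0.0975,0.035,0,0,0.006,0.06],[0,-0.0975,0.035,0,0,0.006,0.06],[0,-0.0975,0.035,0,0,0.006,0.06]]'
python3 -c "
from h import *
bars(('wrist',))
y=np.radians(28);print(rel([.5695-.03*np.cos(y),.2193-.03*np.sin(y),-.006],y+np.pi))"
```

```text
time: 55.13
tool_pos: [0.5411, 0.2057, 0.0771]
tcp_rot: [3.14, -0.003, -2.654]
force: [-0.1, -1.1, -0.0]
opening: 0.0596
grip_force: 0.0
wrist [510.5, 298.8, 38.7, 123.1, 31.1, 27.9, 7958.0]
wrist [569.8, 219.2, 42.7, 150.1, 30.3, 28.0, 10174.0]
wrist [746.4, 180.7, 38.8, 42.7, 12.5, 48.9, 803.0]
wrist [641.3, 405.1, 43.0, 46.9, 10.7, -80.1, 598.0]
(array([-0.0012, -0.0018,  0.0837]), array([ 0.0009, -0.0017,  0.0004]))
```

```bash
python3 jog.py '[[-0.001,-0.001,0.035,0,0,0,0.06],[-0.001,-0.001,0.065,0,0,0,0.06],[-0.001,-0.001,0.078,0,0,0,0.06],[-0.001,-0.001,0.083,0,0,0,0.06],[-0.001,-0.001,0.083,0,0,0,0.06]]';python3 jog.py '[[0,0,0,0,0,0,0.06],[0,0,0,0,0,0,0],[0,0,0,0,0,0,0],[0,0,0,0,0,0,0],[0,0,0,0,0,0,0],[0,0,0,0,0,0,0]]' 60; python3 jog.py '[[0,0,-0.01,0,0,0,0],[0,0,-0.03,0,0,0,0],[0,0,-0.06,0,0,0,0],[0,0,-0.1,0,0,0,0],[0,0,-0.14,0,0,0,0],[0,0,-0.15,0,0,0,0],[0,0,-0.15,0,0,0,0]]'
python3 -c "
from h import *
print(rel([.47,.12,.14],np.radians(183.9)))"
```

```text
time: 55.6
tool_pos: [0.5423, 0.2063, -0.0056]
tcp_rot: [3.141, -0.002, -2.651]
force: [0.8, -0.1, 0.5]
opening: 0.0599
grip_force: 0.0
time: 56.1
tool_pos: [0.5448, 0.2056, -0.003]
tcp_rot: [-3.141, 0.003, -2.653]
force: [-1.3, 0.4, 6.4]
opening: 0.0286
grip_force: 61.4
time: 56.68
tool_pos: [0.5462, 0.2058, 0.1496]
tcp_rot: [-3.139, 0.008, -2.653]
force: [0.7, 0.2, -2.6]
opening: 0.0284
grip_force: 60.5
(array([ 0.1077, -0.0399,  0.0089]), array([-0.0009,  0.0088,  0.4208]))
```

```bash
python3 jog.py '[[0.035,-0.012,0,0,0,0.12,0],[0.07,-0.025,0,0,0,0.24,0],[0.107,-0.04,0,0,0,0.36,0],[0.107,-0.04,0,0,0,0.42,0],[0.107,-0.04,0,0,0,0.42,0],[0.107,-0.04,0,0,0,0.42,0]]'; python3 -c "
from h import *
print(rel([.4575,-.0567,.08],np.radians(183.9)))"
```

```text
time: 57.18
tool_pos: [0.4675, 0.1196, 0.1443]
tcp_rot: [3.141, -0.002, -3.072]
force: [0.0, 0.3, -2.9]
opening: 0.0285
grip_force: 60.4
(array([ 0.0221, -0.1752,  0.0643]), array([ 0.0003, -0.0016,  0.0014]))
```

```bash
python3 jog.py '[[0.022,-0.04,0,0,0,0,0],[0.022,-0.08,0.02,0,0,0,0],[0.022,-0.12,0.04,0,0,0,0],[0.022,-0.155,0.055,0,0,0,0],[0.022,-0.175,0.062,0,0,0,0],[0.022,-0.175,0.062,0,0,0,0],[0.022,-0.175,0.09,0,0,0,0],[0.022,-0.175,0.11,0,0,0,0]]'; python3 jog.py '[[0,0,0.015,0,0,0,0],[0,0,0.023,0,0,0,0],[0,0,0.023,0,0,0,0],[0,0,0.023,0,0,0,0]]'; python3 -c "
from h import *
print(rel([.5307,-.0516,.011],np.radians(183.9)))"
```

```text
time: 57.85
tool_pos: [0.46, -0.0568, 0.0342]
tcp_rot: [-3.141, 0.002, -3.072]
force: [-0.9, 1.0, -2.4]
opening: 0.0286
grip_force: 60.6
time: 58.18
tool_pos: [0.4586, -0.0558, 0.012]
tcp_rot: [3.141, -0.0, -3.071]
force: [0.4, 0.6, -1.5]
opening: 0.0284
grip_force: 60.6
(array([-0.0722, -0.0009,  0.001 ]), array([ 0.0002, -0.0002,  0.0023]))
```

```bash
python3 jog.py '[[-0.01,-0.001,0.001,0,0,0.002,0],[-0.03,-0.001,0.001,0,0,0.002,0],[-0.05,-0.001,0.001,0,0,0.002,0],[-0.065,-0.001,0.001,0,0,0.002,0],[-0.072,-0.001,0.001,0,0,0.002,0],[-0.072,-0.001,0.001,0,0,0.002,0],[-0.072,-0.001,0.001,0,0,0.002,0],[-0.072,-0.001,0.001,0,0,0.002,0]]'; python3 jog.py '[[0,0,0.004,0,0,0,0],[0,0,0.008,0,0,0,0],[0,0,0.0105,0,0,0,0],[0,0,0.0118,0,0,0,0],[0,0,0.0118,0,0,0,0]]'
```

```text
time: 58.85
tool_pos: [0.5285, -0.052, 0.0114]
tcp_rot: [3.141, -0.002, -3.075]
force: [-0.4, 0.3, -1.8]
opening: 0.0285
grip_force: 60.7
time: 59.27
tool_pos: [0.5291, -0.0523, -0.0008]
tcp_rot: [3.141, -0.001, -3.075]
force: [-0.7, 0.3, -0.0]
opening: 0.0287
grip_force: 60.8
```

```bash
python3 jog.py '[[0,0,0,0,0,0,0.04],[0,0,0,0,0,0,0.055],[0,0,0,0,0,0,0.055],[0,0,0,0,0,0,0.055]]'; python3 jog.py '[[0,0,-0.01,0,0,0,0.055],[0,0,-0.04,0,0,0,0.055],[0,0,-0.08,0,0,0,0.055],[0,0,-0.12,0,0,0,0.055],[0,0,-0.16,0,0,0,0.055],[0,0,-0.2,0,0,0,0.055],[0,0,-0.23,0,0,0,0],[0,0,-0.23,0,0,0,0]]';  python3 -c "
from h import *
bars(('wrist','side'))
print(rel([.5985,-.047,.17],np.radians(183.9)))" | grep -E 'array|(5[4-9][0-9]\.[0-9], -[345])'
```

```text
time: 59.6
tool_pos: [0.5303, -0.0525, -0.0003]
tcp_rot: [-3.141, 0.001, -3.075]
force: [-0.2, 0.2, -0.8]
opening: 0.0548
grip_force: 0.0
time: 60.27
tool_pos: [0.5343, -0.0536, 0.2375]
tcp_rot: [-3.136, 0.015, -3.074]
force: [0.4, -0.5, -0.3]
opening: 0.0319
grip_force: 0.0
wrist [557.5, -49.9, 44.7, 148.4, 29.9, 3.5, 3416.0]
side [557.8, -49.8, 45.6, 150.9, 35.9, 3.8, 766.0]
(array([-0.068 ,  0.001 ,  0.0619]), array([-0.0016,  0.004 , -0.0012]))
```

```bash
python3 jog.py '[[-0.03,0.001,0,0,0,0,0],[-0.0685,0.001,0,0,0,0,0],[-0.0685,0.001,0.02,0,0,0,0],[-0.0685,0.001,0.04,0,0,0,0],[-0.0685,0.001,0.053,0,0,0,0],[-0.0685,0.001,0.058,0,0,0,0],[-0.0685,0.001,0.058,0,0,0,0]]';python3 jog.py '[[0,0,0.0015,0,0,0,0],[0,0,0.003,0,0,0,0],[0,0,0.0045,0,0,0,0],[0,0,0.006,0,0,0,0],[0,0,0.0075,0,0,0,0],[0,0,0.009,0,0,0,0],[0,0,0.0105,0,0,0,0],[0,0,0.012,0,0,0,0]]';python3 jog.py '[[0,0,0.0015,0,0,0,0],[0,0,0.003,0,0,0,0],[0,0,0.0045,0,0,0,0],[0,0,0.006,0,0,0,0],[0,0,0.007,0,0,0,0],[0,0,0.008,0,0,0,0],[0,0,0.009,0,0,0,0],[0,0,0.01,0,0,0,0]]';python3 jog.py '[[0,0,0.001,0,0,0,0],[0,0,0.002,0,0,0,0],[0,0,0.003,0,0,0,0],[0,0,0.0035,0,0,0,0],[0,0,0.004,0,0,0,0],[0,0,0.0045,0,0,0,0],[0,0,0.005,0,0,0,0],[0,0,0.005,0,0,0,0]]'
```

```text
time: 60.95
tool_pos: [0.5957, -0.0462, 0.1683]
tcp_rot: [3.139, -0.007, -3.075]
force: [0.4, 0.4, -0.4]
opening: -0.0001
grip_force: 0.0
time: 61.62
tool_pos: [0.5985, -0.0469, 0.1599]
tcp_rot: [-3.141, 0.001, -3.075]
force: [0.0, -0.4, 1.9]
opening: 0.0003
grip_force: 1.0
time: 62.28
tool_pos: [0.5985, -0.0469, 0.1495]
tcp_rot: [-3.141, 0.001, -3.075]
force: [0.9, -0.2, 2.5]
opening: 0.0002
grip_force: 1.3
time: 62.95
tool_pos: [0.5984, -0.0469, 0.1445]
tcp_rot: [-3.141, 0.001, -3.075]
force: [1.7, -1.2, 2.9]
opening: 0.0001
grip_force: 1.4
```

```bash
python3 jog.py '[[0,0,0.0005,0,0,0,0],[0,0,0.001,0,0,0,0],[0,0,0.0015,0,0,0,0],[0,0,0.0015,0,0,0,0]]'
```

```text
time: 63.28
tool_pos: [0.5985, -0.0469, 0.1444]
tcp_rot: [-3.141, 0.001, -3.075]
force: [-0.8, -0.4, 8.7]
opening: 0.0002
grip_force: 4.5
```

```bash
python3 jog.py '[[0,0,0.0005,0,0,0,0],[0,0,0.0005,0,0,0,0],[0,0,0.0005,0,0,0,0],[0,0,0.0005,0,0,0,0],[0,0,0.0005,0,0,0,0],[0,0,0.0005,0,0,0,0],[0,0,0.0005,0,0,0,0],[0,0,0.0005,0,0,0,0]]';python3 jog.py '[[0,0,-0.004,0,0,0,0],[0,0,-0.008,0,0,0,0],[0,0,-0.012,0,0,0,0],[0,0,-0.016,0,0,0,0],[0,0,-0.02,0,0,0,0],[0,0,-0.025,0,0,0,0],[0,0,-0.03,0,0,0,0],[0,0,-0.034,0,0,0,0]]';python3 jog.py '[[0,0,-0.03,0,0,0,0],[0,0,-0.055,0,0,0,0],[0.03,0,-0.055,0,0,0,0.055],[0.0705,0,-0.055,0,0,0,0.055],[0.0705,0,-0.055,0,0,0,0.055],[0.0705,0,-0.055,0,0,0,0.055],[0.0705,0,-0.055,0,0,0,0.055]]'
python3 -c "
from h import *
print(rel([.5277,-.0519,-.003],np.radians(183.7)))"
```

```text
time: 63.95
tool_pos: [0.5986, -0.0469, 0.1444]
tcp_rot: [-3.141, 0.001, -3.075]
force: [-0.7, 0.2, 11.6]
opening: 0.0001
grip_force: 5.6
time: 64.62
tool_pos: [0.5972, -0.0465, 0.1764]
tcp_rot: [3.141, -0.002, -3.075]
force: [-0.6, 0.1, -0.3]
opening: 0.0001
grip_force: 0.0
time: 65.2
tool_pos: [0.5281, -0.0516, 0.2319]
tcp_rot: [-3.141, 0.001, -3.075]
force: [1.1, 0.2, -0.2]
opening: 0.055
grip_force: 0.0
(array([ 6.000e-04, -2.000e-04,  2.349e-01]), array([-0.0002,  0.0009,  0.0019]))
```

Same pick and retract as for bar 2, then to the drawer's left half at grasp point (467.5, -328.7).

```bash
python3 jog.py '[[0,0,0.04,0,0,0,0.055],[0,0,0.08,0,0,0,0.055],[0,0,0.12,0,0,0,0.055],[0,0,0.16,0,0,0,0.055],[0,0,0.195,0,0,0,0.055],[0,0,0.22,0,0,0,0.055],[0,0,0.234,0,0,0,0.055],[0,0,0.234,0,0,0,0.055]]';python3 jog.py '[[0,0,0,0,0,0,0.055],[0,0,0,0,0,0,0],[0,0,0,0,0,0,0],[0,0,0,0,0,0,0],[0,0,0,0,0,0,0],[0,0,0,0,0,0,0]]' 60;python3 jog.py '[[0,0,-0.004,0,0,0,0],[0,0,-0.009,0,0,0,0],[0.01,0,-0.009,0,0,0,0],[0.03,0,-0.009,0,0,0,0],[0.055,0,-0.009,0,0,0,0],[0.08,0,-0.009,0,0,0,0],[0.08,0,-0.04,0,0,0,0],[0.08,0,-0.08,0,0,0,0]]'; python3 jog.py '[[0.01,-0.02,-0.03,0,0,0.1,0],[0.02,-0.05,-0.055,0,0,0.22,0],[0.028,-0.08,-0.08,0,0,0.34,0],[0.028,-0.12,-0.085,0,0,0.46,0],[0.028,-0.15,-0.085,0,0,0.58,0],[0.028,-0.15,-0.085,0,0,0.634,0],[0.028,-0.15,-0.085,0,0,0.634,0],[0.028,-0.15,-0.085,0,0,0.634,0]]'
python3 -c "
from h import *
print(rel([.4675,-.3287,.1],np.radians(147.4)))"
```

```text
time: 65.87
tool_pos: [0.5275, -0.0513, -0.0062]
tcp_rot: [3.14, -0.005, -3.075]
force: [-0.0, 0.5, 0.2]
opening: 0.055
grip_force: 0.0
time: 66.37
tool_pos: [0.5295, -0.052, -0.0009]
tcp_rot: [-3.14, 0.004, -3.075]
force: [-0.6, -0.3, 7.1]
opening: 0.0287
grip_force: 61.3
time: 67.03
tool_pos: [0.4426, -0.0553, 0.0757]
tcp_rot: [3.136, -0.011, -3.076]
force: [1.3, 0.6, -2.2]
opening: 0.0284
grip_force: 60.4
time: 67.7
tool_pos: [0.4289, -0.2076, 0.1622]
tcp_rot: [3.141, -0.003, 2.575]
force: [0.2, 0.4, -3.5]
opening: 0.0285
grip_force: 60.4
(array([-0.0977, -0.0815,  0.0619]), array([ 0.0006, -0.0026,  0.0025]))
```

```bash
python3 jog.py '[[-0.03,-0.025,0,0,0,0,0],[-0.06,-0.05,0,0,0,0,0],[-0.09,-0.075,0.02,0,0,0,0],[-0.0975,-0.0815,0.05,0,0,0.002,0],[-0.0975,-0.0815,0.062,0,0,0.002,0],[-0.0975,-0.0815,0.062,0,0,0.002,0],[-0.0975,-0.0815,0.062,0,0,0.002,0],[-0.0975,-0.0815,0.062,0,0,0.002,0]]'
python3 - <<'E'
from h import *
print(rel([.4675,-.3287,.0015],np.radians(147.4)))
c=manip.camera("scene");cv2.imwrite("pics/d2.png",cv2.resize(c["color"][200:480,0:280,::-1],None,fx=2,fy=2))
E
```

```text
time: 68.37
tool_pos: [0.4687, -0.3282, 0.101]
tcp_rot: [3.141, -0.0, 2.574]
force: [0.4, -0.2, -1.4]
opening: 0.0284
grip_force: 60.4
(array([ 0.0007, -0.0011,  0.0995]), array([ 0.0002, -0.0004,  0.0019]))
```

View pics/d2.png

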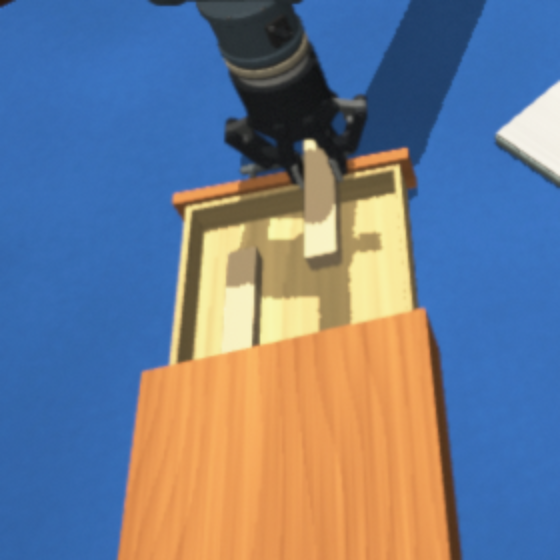

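Bar 2 lies in the drawer at (242,298). The panel corners look about 10 px lower than before, so I'll measure whether the drawer slid.

```bash
cat >> h.py <<'E'
def drawer():
    a=np.radians(-32.6); ux=np.array([np.cos(a),np.sin(a)]);uy=np.array([-np.sin(a),np.cos(a)])
    for n in ["scene","side"]:
        W=world(manip.camera(n));W=W[np.isfinite(W[...,2])]*1000; X=W[:,:2]@ux;Y=W[:,:2]@uy;z=W[:,2]
        D=(X>400)&(X<760)&(Y>-195)&(Y<55)
        m=D&(z>68)&(z<79)&((Y<-120)|(Y>20)); print(n,"panel x",np.percentile(X[m],[2,10,50,90]).round(1))
        for s,(lo,hi) in {"R":(-165,-70),"L":(-60,25)}.items():
            m=D&(z>43)&(z<50)&(Y>lo)&(Y<hi)&(X>540); print(s,m.sum(),"bar x",np.percentile(X[m],[2,98]).round(1) if m.sum()>20 else '',"y",np.percentile(Y[m],[2,98]).round(1) if m.sum()>20 else '')
        m=D&(z>81)&(z<92); print("case front",np.percentile(X[m],[.5,2]).round(1))
E
python3 -c "
from h import *
drawer()"
```

```text
scene panel x [498.7 501.1 509.7 514.6]
R 658 bar x [576.7 693.2] y [-143.9 -114.9]
L 0 bar x  y 
case front [719.  720.1]
side panel x [495.6 497.3 504.3 636.2]
R 61 bar x [571.8 608.1] y [-144.3 -112.9]
L 0 bar x  y 
case front [716.1 717.7]
```

The drawer has slid 17 mm towards shut, and bar 2, now nearer the case, still lies inside. I'll shift the second placement 20 mm deeper.

```bash
python3 jog.py '[[-0.02,-0.001,0.03,0,0,0.002,0],[-0.02,-0.001,0.06,0,0,0.002,0],[-0.02,-0.001,0.08,0,0,0.002,0],[-0.02,-0.001,0.092,0,0,0.002,0],[-0.02,-0.001,0.097,0,0,0.002,0],[-0.02,-0.001,0.0985,0,0,0.002,0],[-0.02,-0.001,0.0985,0,0,0.002,0]]';python3 jog.py '[[0,0,0.001,0,0,0,0],[0,0,0.001,0,0,0,0]]'
```

```text
time: 69.1
tool_pos: [0.4854, -0.3415, 0.0028]
tcp_rot: [-3.141, 0.001, 2.571]
force: [0.3, -0.3, -1.9]
opening: 0.0288
grip_force: 60.4
time: 69.27
tool_pos: [0.4856, -0.3419, 0.0023]
tcp_rot: [-3.141, 0.003, 2.57]
force: [-1.2, -0.9, -1.4]
opening: 0.0288
grip_force: 60.4
```

```bash
python3 jog.py '[[0,0,0.0005,0,0,0,0],[0,0,0.001,0,0,0,0],[0,0,0.0015,0,0,0,0],[0,0,0.0015,0,0,0,0]]'; python3 jog.py '[[0,0,0,0,0,0,0.035],[0,0,0,0,0,0,0.04],[0,0,0,0,0,0,0.05],[0,0,0,0,0,0,0.05]]'; python3 jog.py '[[0,0,-0.01,0,0,0,0.05],[0,0,-0.03,0,0,0,0.05],[0,0,-0.07,0,0,0,0.05],[0,0,-0.11,0,0,0,0.05],[0,0,-0.14,0,0,0,0.05],[0,0,-0.14,0,0,0,0.05],[0,0,-0.14,0,0,0,0.05]]';  python3 - <<'E'
from h import *
drawer()
c=manip.camera("wrist");W=world(c)
for q in clusters(W,(W[...,2]>.043)&(W[...,2]<.05),300): print(np.round(q,1).tolist())
a=np.radians(-32.6);ux=np.array([np.cos(a),np.sin(a)]);uy=np.array([-np.sin(a),np.cos(a)])
for X in (.40,): 
    p=X*ux-.070*uy; print(p,rel([p[0],p[1],.17],np.radians(147.4)),rel([p[0],p[1],.02],np.radians(147.4)))
E
```

```text
time: 69.6
tool_pos: [0.4858, -0.3419, 0.0011]
tcp_rot: [-3.141, 0.003, 2.57]
force: [0.3, 1.7, 4.8]
opening: 0.0287
grip_force: 61.3
time: 69.93
tool_pos: [0.4848, -0.3412, -0.0005]
tcp_rot: [3.142, -0.0, 2.57]
force: [-0.0, -0.2, 0.4]
opening: 0.05
grip_force: 0.0
time: 70.52
tool_pos: [0.486, -0.3423, 0.1425]
tcp_rot: [-3.14, 0.006, 2.57]
force: [-0.9, 0.4, -0.5]
opening: 0.0502
grip_force: 0.0
scene panel x [499.4 501.5 510.1 515.3]
R 642 bar x [577.7 692.6] y [-144.  -114.8]
L 689 bar x [550.  693.2] y [-42.  -10.6]
case front [719.1 720.1]
side panel x [495.9 498.1 505.3 719.4]
R 296 bar x [576.3 718.2] y [-144.7 -113.6]
L 381 bar x [546.4 691.7] y [-41.1  -8.9]
case front [714.7 715.8]
[364.5, -324.8, 48.8, 114.2, 30.6, 57.5, 792.0]
[512.8, -281.5, 46.6, 128.3, 1.3, -32.1, 364.0]
[416.6, -478.7, 46.5, 176.6, 2.5, -32.3, 1094.0]
[509.3, -356.3, 46.7, 150.1, 30.1, -32.9, 6796.0]
[468.0, -452.3, 46.6, 129.0, 30.6, -32.3, 5043.0]
[ 0.299267   -0.27447998] (array([ 0.1909, -0.0446, -0.0311]), array([ 0.0007, -0.0028, -0.0023])) (array([ 0.1905, -0.0447,  0.1189]), array([ 0.0007, -0.0028, -0.0023]))
```

Both bars lie flat in the drawer. Next: go in front of the handle with shut fingers.

```bash
python3 jog.py '[[0.04,-0.01,0,0,0,0,0],[0.08,-0.02,0,0,0,0,0],[0.12,-0.03,0,0,0,0,0],[0.15,-0.04,0,0,0,0,0],[0.17,-0.0446,0,0,0,0,0],[0.17,-0.0446,0,0,0,0,0],[0.17,-0.0446,0,0,0,0,0],[0.17,-0.0446,0,0,0,0,0]]';python3 jog.py '[[0,0,0.03,0,0,0,0],[0,0,0.06,0,0,0,0],[0,0,0.09,0,0,0,0],[0,0,0.12,0,0,0,0],[0,0,0.135,0,0,0,0],[0,0,0.142,0,0,0,0],[0,0,0.142,0,0,0,0]]'; python3 - <<'E'
from h import *
print(manip.get_obs()["joints"].round(2),rel([.3161,-.2853,0],np.radians(147.4)))
c=manip.camera("side");cv2.imwrite("pics/h.png",cv2.resize(c["color"][80:260,280:520,::-1],None,fx=3,fy=3))
E
```

```text
time: 71.33
tool_pos: [0.3185, -0.2876, 0.1391]
tcp_rot: [-3.142, 0.001, 2.57]
force: [-0.1, -0.6, 0.4]
opening: 0.0
grip_force: 0.0
time: 71.92
tool_pos: [0.3183, -0.2867, -0.0044]
tcp_rot: [3.141, -0.002, 2.571]
force: [-1.3, 0.0, 0.9]
opening: -0.0003
grip_force: 0.0
[-1.    0.69  2.07  0.    0.39 -2.  ] (array([ 0.0026,  0.    , -0.0044]), array([ 0.0011, -0.0022, -0.0015]))
```

View pics/h.png

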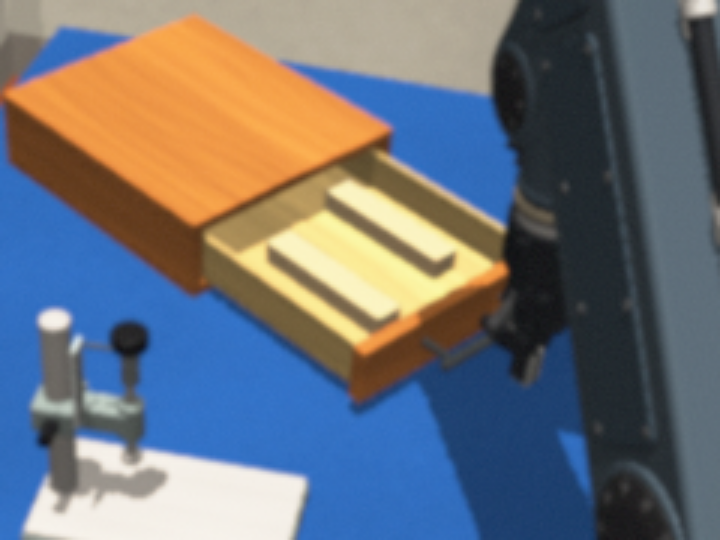

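Shut fingers stand at (525,360) in front of the handle at (460,350), and both bars are inside. Pushing along the tool's -x.

```bash
python3 jog.py '[[-0.008,0,-0.004,0,0,0,0],[-0.016,0,-0.004,0,0,0,0],[-0.024,0,-0.004,0,0,0,0],[-0.034,0,-0.004,0,0,0,0],[-0.044,0,-0.004,0,0,0,0],[-0.056,0,-0.004,0,0,0,0],[-0.068,0,-0.004,0,0,0,0],[-0.08,0,-0.004,0,0,0,0]]';python3 jog.py '[[-0.013,0,0,0,0,0,0],[-0.026,0,0,0,0,0,0],[-0.039,0,0,0,0,0,0],[-0.052,0,0,0,0,0,0],[-0.065,0,0,0,0,0,0],[-0.078,0,0,0,0,0,0],[-0.09,0,0,0,0,0,0],[-0.1,0,0,0,0,0,0]]';python3 jog.py '[[-0.008,0,0,0,0,0,0],[-0.015,0,0,0,0,0,0],[-0.02,0,0,0,0,0,0],[-0.025,0,0,0,0,0,0],[-0.03,0,0,0,0,0,0],[-0.034,0,0,0,0,0,0],[-0.038,0,0,0,0,0,0],[-0.04,0,0,0,0,0,0]]'; python3 -c "
from h import *
drawer(); o=manip.get_obs()['tool_pos']; print(o[0]*.8425-o[1]*.5388,o[0]*.5388+o[1]*.8425)"
```

```text
time: 72.63
tool_pos: [0.386, -0.3303, 0.0019]
tcp_rot: [3.141, -0.0, 2.57]
force: [-1.4, 1.6, 0.7]
opening: -0.0002
grip_force: 0.8
time: 73.3
tool_pos: [0.4707, -0.3845, 0.0018]
tcp_rot: [3.141, 0.001, 2.571]
force: [-0.9, 0.7, 0.9]
opening: 0.0004
grip_force: 0.7
time: 73.97
tool_pos: [0.5033, -0.4062, 0.0016]
tcp_rot: [-3.141, 0.001, 2.57]
force: [-0.1, 1.2, 0.2]
opening: -0.0002
grip_force: 0.6
scene panel x [694.3 696.6 703.2 708.7]
R 29 bar x [649.3 670.5] y [-129.7  -71.8]
L 45 bar x [639.4 678.7] y [-59.2  -8.3]
case front [636.9 646.9]
side panel x [691.5 692.8 701.6 719. ]
R 19 bar x  y 
L 110 bar x [637.6 747. ] y [-59.1  23.5]
case front [628.1 629.1]
0.6430677723447189 -0.07120132928210526
```

```bash
python3 jog.py '[[-0.002,0,0,0,0,0,0],[-0.004,0,0,0,0,0,0],[-0.006,0,0,0,0,0,0],[-0.008,0,0,0,0,0,0],[-0.01,0,0,0,0,0,0],[-0.011,0,0,0,0,0,0],[-0.012,0,0,0,0,0,0],[-0.012,0,0,0,0,0,0]]'
```

```text
time: 74.73
tool_pos: [0.5118, -0.4116, 0.0014]
tcp_rot: [3.142, -0.003, 2.571]
force: [-4.0, 1.5, 2.6]
opening: -0.0
grip_force: 2.3
```

```bash
python3 jog.py '[[-0.001,0,0,0,0,0,0],[-0.002,0,0,0,0,0,0],[-0.003,0,0,0,0,0,0],[-0.003,0,0,0,0,0,0]]'
```

```text
time: 75.07
tool_pos: [0.5117, -0.4114, 0.0014]
tcp_rot: [3.141, -0.009, 2.571]
force: [-9.9, 4.3, 6.7]
opening: -0.0004
grip_force: 5.1
```

It has stopped with about 11 N along the push, so the drawer is on its stop. I'll back away and check everything.

```bash
python3 jog.py '[[0.005,0,0,0,0,0,0],[0.02,0,0,0,0,0,0],[0.05,0,0,0,0,0,0],[0.07,0,-0.03,0,0,0,0],[0.07,0,-0.07,0,0,0,0],[0.07,0,-0.11,0,0,0,0],[0.07,0,-0.15,0,0,0,0],[0.07,0,-0.15,0,0,0,0]]'; python3 - <<'E'
from h import *
drawer(); bars(("scene","side"))
a=[cv2.resize(manip.camera(n)["color"][...,::-1],(400,300)) for n in ("scene","side")]
cv2.imwrite("pics/end.png",np.hstack(a))
E
```

```text
time: 75.73
tool_pos: [0.4617, -0.3812, 0.1603]
tcp_rot: [-3.136, 0.02, 2.57]
force: [1.2, -0.4, -0.8]
opening: 0.0002
grip_force: 0.0
scene panel x [703.9 705.7 708.4 711.2]
R 38 bar x [671.9 686.8] y [-130.5  -73.1]
L 48 bar x [670.6 685.4] y [-56.3  -6.1]
case front [719.1 720.1]
side panel x [700.9 703.  711.5 720.5]
R 78 bar x [662.9 707.2] y [-161.5  -73.6]
L 78 bar x [661.2 707.8] y [-59.1  21. ]
case front [714.8 716.4]
scene [-924.5, 499.3, 37.4, 398.2, 197.9, -28.0, 947.0]
scene [151.2, 1393.4, 41.9, 605.7, 48.9, 5.1, 531.0]
scene [554.4, 1729.3, 41.3, 392.8, 34.0, -0.2, 411.0]
scene [-920.1, -90.6, 38.3, 325.6, 104.0, -31.2, 564.0]
scene [406.6, 468.7, 39.9, 149.7, 36.1, 22.8, 367.0]
scene [522.0, 304.9, 40.5, 149.9, 38.4, 27.0, 467.0]
scene [690.5, 411.0, 41.9, 107.6, 102.5, -69.9, 370.0]
scene [804.8, -92.0, 43.4, 338.0, 43.7, -80.9, 1983.0]
side [1501.3, -684.4, 41.7, 1581.3, 21.1, -90.0, 1268.0]
side [-93.9, -1863.8, 41.5, 492.0, 53.7, -0.8, 382.0]
side [737.6, -410.7, 41.5, 357.1, 79.8, -18.9, 432.0]
side [803.1, -88.0, 42.5, 334.7, 41.5, -80.6, 944.0]
side [1.2, 62.6, 41.7, 134.5, 23.9, 0.6, 359.0]
side [521.9, 305.0, 39.8, 149.3, 34.7, 28.3, 1141.0]
side [697.2, 404.2, 42.8, 108.3, 88.6, 43.5, 550.0]
side [405.5, 469.7, 39.8, 151.1, 32.9, 23.9, 1542.0]
```

View pics/end.png

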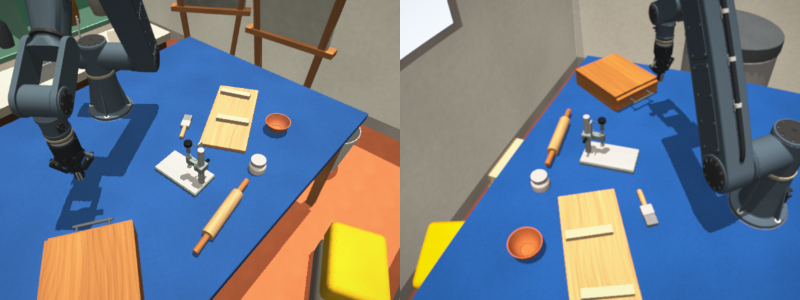

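The drawer is shut: the panel stands 15 mm ahead of the case, exactly its thickness. Both worn bars are flat on the board at (234,92) and (234,118) in the left half of the picture. The bystanders haven't moved.

```bash
python3 -c "
from plant import manip
print(manip.finish_job())"
```

```text
the job is handed in; nothing more can be done
None
```

The job is handed in: bars 1 and 3 gauged 21 mm (worn) and lie flat on the ware board, bars 2 and 4 gauged 25 mm (full) and lie in the drawer, which is fully shut, all at about 76 s of the 210 s allowed.

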